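Unpack the snack delivery into the pantry drawer

TASK

Fold both flaps of the delivery carton right back, well past upright, so that it stands wide open, then move every snack pack from the carton into the white pantry drawer (pull it out first, it is only ajar) and push the drawer fully shut. Leave the flaps folded back, and do not shift or knock over the jar, the can or the mug.

Things in the scene. Friction and masses are not known exactly. Their poses are not given: they have to be found in the camera images.
- pack0: snack pack red with a yellow band: a stiff little carton, 36 mm (its x) by 46 mm (its y) by 60 mm tall (its z), about 0.1 kg; origin at the centre of its underside. It starts upright in the delivery carton. Absent in some starts (None).
- pack1: snack pack blue with a white band: a stiff little carton, 36 mm (its x) by 46 mm (its y) by 60 mm tall (its z), about 0.1 kg; origin at the centre of its underside. It starts upright in the delivery carton. Absent in some starts (None).
- pack2: snack pack green with a white band: a stiff little carton, 36 mm (its x) by 46 mm (its y) by 60 mm tall (its z), about 0.1 kg; origin at the centre of its underside. It starts upright in the delivery carton. Absent in some starts (None).
- pack3: snack pack orange with a blue band: a stiff little carton, 36 mm (its x) by 46 mm (its y) by 60 mm tall (its z), about 0.1 kg; origin at the centre of its underside. It starts upright in the delivery carton. Absent in some starts (None).
- carton: open-topped brown cardboard delivery carton, fixed to the table: 244 mm square outside, 95 mm high, walls and floor 4 mm thick; origin at the centre of its underside. Its flaps are hinged on its +y and -y rims (hinge lines along its x). The other two sides have no flaps.
- left_flap (a joint): hinge angle of the carton flap on the carton's +y rim, rad: 0 = lying flat shut across the opening, 1.57 = upright, 2.7 = folded right back outwards (stop). The flap is a 4 mm cardboard panel, 232 mm along the hinge and 120 mm from hinge to free edge. It starts ajar at 0.65 to 1.0. Light (under 1 N at the edge); stays where it is left.
- right_flap (a joint): hinge angle of the carton flap on the carton's -y rim, same panel and same meaning as the left one: 0 = shut, 1.57 = upright, 2.7 = folded right back outwards.
- left_flap_hinge (a point): middle of the left flap's hinge line, at the top of the carton's +y wall (95 mm above the table, 122 mm from the carton's centre)
- right_flap_hinge (a point): middle of the right flap's hinge line, at the top of the carton's -y wall (95 mm above the table, 122 mm from the carton's centre)
- left_flap_edge (a point): middle of the left flap's free edge
- right_flap_edge (a point): middle of the right flap's free edge
- unit: white plastic single-drawer storage module, fixed to the table: 260 mm deep (x), 280 mm wide (y), 115 mm high, walls 8 mm, top and bottom 10 mm thick; origin at the middle of the front edge of its underside (it reaches x = 0 to 0.260 m, y = -0.140 to 0.140 m). Its open front, where the drawer comes out, faces its -x side. The drawer runs inside it.
- snack_drawer (a joint): how far the drawer is pulled out towards the module's -x, m: 0 = fully shut, 0.18 = stop. It starts 0.015 to 0.05 open. Slides with about 2 N of friction and stays where it is left.
- drawer_floor (a point): point on the drawer's inner floor, 17 mm above the table; moves with the drawer, axes as the module's. Inside, the drawer reaches from x = -0.065 (front) to 0.165 (back) and 124 mm to each side (y); sides and back are 67 mm deep, the front panel rises 86 mm above the floor. Pulled out by d, it is clear of the module's roof where x < d - 0.076. The roof is 88 mm above the floor.
- drawer_handle (a point): middle of the drawer's grey bar handle: a level round bar, about 11 mm thick and 120 mm long along the module's y, its axis 35 mm in front of the drawer's front panel and 82 mm above the table; joined to the panel by a stem at each end
- jar: bystander: amber glass jar with a brass-coloured cap, 64 mm wide and 85 mm tall, standing on top of the drawer module; origin at the centre of its underside
- can: bystander: food can with a green label, 72 mm wide and 105 mm tall, on the table beyond the work; origin at the centre of its underside
- mug: bystander: blue mug, 80 mm wide and 90 mm tall with a handle, on the table beyond the carton; origin at the centre of its underside
Not all that is in view belongs to the job. What is shaped like the pack1 but pink or turquoise is not meant.

How it is judged:
On the way:
1. both carton flaps are folded back past upright (beyond 1.7 rad) (value of joint each of left_flap, right_flap above 1.7 rad), for 0.2 s.
At the end, for the whole second after the job is handed in: Every snack pack present lies inside the drawer, the drawer is shut to within 8 mm, and both carton flaps are still past upright (beyond 1.6 rad) (x of pack0 in the frame of drawer_floor between -0.07 and 0.17 m and y of pack0 in the frame of drawer_floor between -0.13 and 0.13 m and z of pack0 in the frame of drawer_floor between -0.01 and 0.07 m and x of pack1 in the frame of drawer_floor between -0.07 and 0.17 m and y of pack1 in the frame of drawer_floor between -0.13 and 0.13 m and z of pack1 in the frame of drawer_floor between -0.01 and 0.07 m and x of pack2 in the frame of drawer_floor between -0.07 and 0.17 m and y of pack2 in the frame of drawer_floor between -0.13 and 0.13 m and z of pack2 in the frame of drawer_floor between -0.01 and 0.07 m and x of pack3 in the frame of drawer_floor between -0.07 and 0.17 m and y of pack3 in the frame of drawer_floor between -0.13 and 0.13 m and z of pack3 in the frame of drawer_floor between -0.01 and 0.07 m and value of joint snack_drawer below 0.008 m and value of joint each of left_flap, right_flap above 1.6 rad); the robot touches nothing.
It fails at once if the jar is shifted by more than 40 mm or knocked over (distance of jar from where it was at the start of the episode above 0.04 m or angle between jar's own z axis and vertical above 0.6 rad).
It fails at once if the can is shifted by more than 40 mm or knocked over (distance of can from where it was at the start of the episode above 0.04 m or angle between can's own z axis and vertical above 0.6 rad).
It fails at once if the mug is shifted by more than 40 mm or knocked over (distance of mug from where it was at the start of the episode above 0.04 m or angle between mug's own z axis and vertical above 0.6 rad).
Of pack0, pack1, pack2, pack3 only 3 to 4 are there at a start; the rules pass over those that are not, and their reading is None.
At some moment in a run one of pack0, pack1, pack2, pack3 may be knocked a few centimetres aside while the robot is not near it.
Once in a run the grip may slacken for a moment while it holds something.
It also fails if it takes over 210 s, if anything falls off the work surface, if the arm or the gripper's body presses on something with over 40 N, if the wrist force passes 120 N, or if a joint passes its speed limit or range.

ROBOT

A 6-joint arm with a two-finger parallel gripper is mounted at the origin on the work surface. World frame = base frame: x ahead of the robot, y to its left, z up, the work surface at z = 0. Lengths are in m, angles in rad, forces in N, time in s.
With the tool pointing down it reaches from about 0.25 to 0.775 m from the base axis. Payload 4 kg.
Tool frame: the origin (TCP) lies on the centre line of the jaws, within the pads' length; the fingertips stand 25 mm ahead of it and the grasp point (between the pads) lies 6 mm ahead of it (r.tip_extent is the distance from the TCP to the fingertips, in m); z points along the fingers, y is the line along which they close (so a half turn about z gives the same grasp; the last joint's range is limited). The gripper opens to 85 mm and grips with 20 to 120 N. Pads are 22 mm wide; open, the fingers measure 114 mm over their backs; the gripper's body (76 mm by 85 mm) begins 54 mm behind the grasp point. The pads swing forward as they close: fully open they stand 13 mm farther back than shut.
Start: joints at [-1.381, 0.087, 1.371, -0, 1.684, -0.103], TCP at [0.159, -0.527, 0.256] pointing down, gripper open.
Joint ranges: [-3.1, 3.1], [-0.76, 2.03], [0.27, 2.55], [-1.08, 4.22], [0.17, 2.65], [-2.57, 2.57]. Speed limits (rad/s): [2.79, 2.79, 3.14, 3.14, 3.14, 3.14].

INTERFACE

Orientations are given as a 3x3 rotation matrix whose columns are the frame's x, y, z axes.
In Python, from plant import r gives the robot as it stands.
- The arm moves only by the tool send_rows, never from a script. Its argument "rows" is a list of rows, each an object of numbers: "x", "y", "z": the shift along the tool's x, y, z in units of 4 cm (1.0 is 4 cm); "ax", "ay", "az": the turn, a rotation vector about the tool's x, y, z in units of 6 degrees (1.0 is 6 degrees). In form: [{"x": .., "y": .., "z": .., "ax": .., "ay": .., "az": ..}, ...]. A call has exactly 8 rows; each row shifts and turns the commanded pose from where the row before left it, along the tool's axes as they then stand; what a row does not reach is not made up. A row lasts 1/8 s, in which the tool goes at most 62.5 mm and 10.7 degrees, less where a joint would pass 70% of its speed; a pose out of reach is approached as far as the arm can. A call with a number of a shift or a turn outside -1 to 1 is refused whole. A call with a gripper value outside its range is refused whole. "grip" is the closure, from -1 (fully open) to 1 (shut), set as the call begins (left out, the last holds). The fingers move at their own pace and stop on an object; "grip_force" is the grip in N (left out, the last holds). Time passes only in rows, so rows that do not move let the fingers close, or fill a call up. It gives the time, the measured TCP pose, the force, the opening and the grip force at its end, in the units of the state.
- r.observe(): the state, without advancing time (a new reading comes with each control period).
- r.capture(name): name is "scene" or "top" or "wrist"; returns a dict with "color" (480x640x3 uint8, blue, green, red), "K" (3x3 intrinsics, pixels), "k1" (the pictures are not rectified: a ray, as slopes to the right and down, at radius r is drawn at 1 + k1 r^2 times it, then the intrinsics apply), "R" (3x3) and "t" (3): a world point X has camera coordinates R X + t; the wrist camera has in their place "hand_eye" (4x4, takes a point from camera to tool coordinates, whose origin is the TCP and whose axes are the flange's). Camera axes: x right, y down, z forward; pixel columns grow to the right and rows downward; lengths in m; the calibration is good to about 2 mm. A picture is of the moment at which its call begins: read the wrist's pose just before it. There is no depth.
- r.job_done(): hands the job in; it is judged then, once.
The state is a dict: "time": time; "joint_positions": joint angles; "qd": joint speeds; "tau": joint torques, N m; "position": TCP position; "eef_rot": TCP orientation; "ft_force": force on the tool from outside, world axes, zero at the start; "torque": the same for the moment, N m; "opening": opening from 0.0 (shut) to 1.0 (fully open); "gripper_force": force on a finger pad.
Only numpy, scipy, OpenCV 4.12 (cv2) and the standard library are available. Lean on these libraries where they do the work, as an engineer would, in place of code of your own. Each camera call takes 0.05 s, during which the arm holds its last target. There are 200 camera calls.

## Working session

There is one attempt and no reset: what is moved stays moved. The work goes in short steps, Python scripts to look and compute and a tool call to move; the robot and the scene stay as the last step left them, time stands still between calls to the robot, and variables do not carry over. Pictures are saved under pics/ and viewed, at most 14 in all, crops included, and the job is handed in when it is done.

Besides the shell and the picture viewer there is one more tool, called after "Emit:" as name(argument=value, ...), one argument or row to a line, values as JSON. send_rows: Moves the arm, as the interface text tells. Shifts and turns lie within -1 to 1; 1 stands for 4 cm of shift or 6 degrees of turn. Its arguments: {"type":"object","properties":{"rows":{"type":"array","items":{"type":"object","properties":{"x":{"type":"number"},"y":{"type":"number"},"z":{"type":"number"},"ax":{"type":"number"},"ay":{"type":"number"},"az":{"type":"number"}}}},"grip":{"type":"number"},"grip_force":{"type":"number"}},"required":["rows"]}

```bash
ls; mkdir -p pics; cat > h.py <<'E'
import numpy as np, cv2
from plant import r
def cap(n,save=None):
    s=r.observe(); c=r.capture(n)
    if n=="wrist":
        T=np.eye(4);T[:3,:3]=s["eef_rot"];T[:3,3]=s["position"]
        M=np.linalg.inv(T@np.array(c["hand_eye"]));c["R"]=M[:3,:3];c["t"]=M[:3,3]
    c={k:(np.array(v) if k!="k1" else v) for k,v in c.items()}
    if save: cv2.imwrite("pics/"+save+".png",c["color"]); np.savez("pics/"+save+".npz",**c)
    return c
def load(n): return dict(np.load("pics/"+n+".npz"))
def ray(c,uv):
    d=(np.linalg.inv(c["K"])@[uv[0],uv[1],1])[:2]; rd=np.linalg.norm(d); x=rd
    for _ in range(30): x=rd/(1+float(c["k1"])*x*x)
    d=d*(x/rd) if rd>0 else d
    R=c["R"]; return -R.T@c["t"], R.T@np.array([d[0],d[1],1])
def onz(c,uv,z):
    o,d=ray(c,uv); return o+d*(z-o[2])/d[2]
def tri(*p):
    A=np.zeros((3,3));b=np.zeros(3);L=[]
    for c,uv in p:
        o,d=ray(c,uv);d=d/np.linalg.norm(d);P=np.eye(3)-np.outer(d,d);A+=P;b+=P@o;L.append((P,o))
    X=np.linalg.solve(A,b); return X,[np.linalg.norm(P@(X-o))for P,o in L]
def proj(c,X):
    p=c["R"]@np.array(X)+c["t"];d=p[:2]/p[2];d=d*(1+float(c["k1"])*(d@d));return (c["K"]@[d[0],d[1],1])[:2]
def st():
    s=r.observe();print(np.round(s["time"],2),np.round(s["position"],4),np.round(s["eef_rot"],3).tolist(),s["opening"],np.round(s["ft_force"],1),np.round(s["joint_positions"],2))
E
python3 - <<'E'
from h import *
st()
for n in ["scene","top"]:
    c=cap(n,n+"0");print(n,c["K"].tolist(),-c["R"].T@c["t"],c["R"].round(2).tolist())
E
```

```text
pics
0.0 [ 0.1586 -0.5262  0.2551] [[0.957, 0.289, -0.0], [0.289, -0.957, 0.002], [0.0, -0.002, -1.0]] 1.0022988712789556 [ 0.4 -0.3 -0. ] [-1.38  0.09  1.37 -0.    1.68 -0.1 ]
scene [[562.9092086291698, 0.0, 319.391876182311], [0.0, 562.9092086291698, 237.63784094466044], [0.0, 0.0, 1.0]] [1.15228237 0.67323914 0.744562  ] [[-0.73, 0.69, -0.02], [0.42, 0.42, -0.81], [-0.55, -0.6, -0.59]]
top [[525.9621103323223, 0.0, 327.5408218394507], [0.0, 525.9621103323223, 232.76138659281304], [0.0, 0.0, 1.0]] [0.33982275 0.05662621 1.17017505] [[-0.0, -1.0, 0.02], [-0.98, 0.0, -0.19], [0.19, -0.02, -0.98]]
```

View pics/scene0.png

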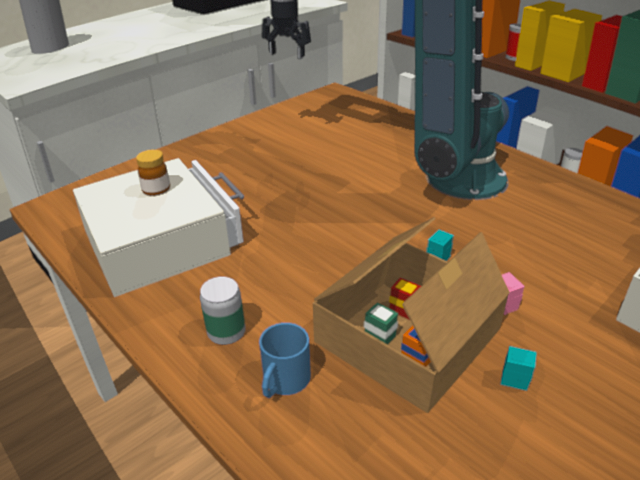

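View pics/top0.png

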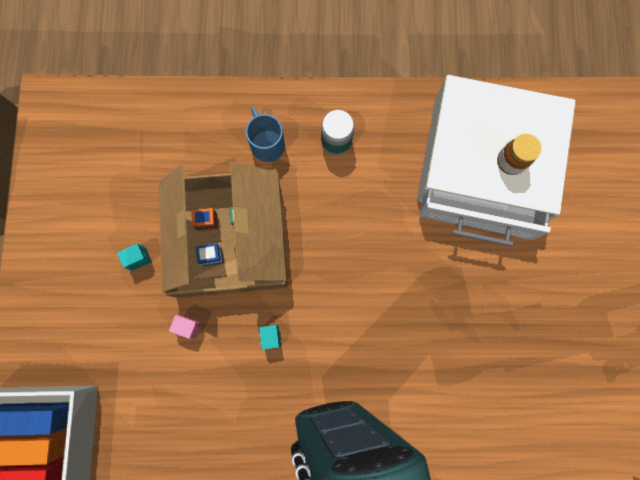

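The scene view shows the carton (flaps ajar, packs red, green, orange inside at about (405,295), (381,322), (415,343)), the mug (285,358), can (222,310), and drawer unit with jar on top (152,172). The top view shows orange (203,218), blue (208,254) and part of green (235,215), plus the handle (484,237). I'll enlarge for corners.

```bash
python3 - <<'E'
from h import *
t=load("top0")["color"]
a=cv2.resize(t[155:305,150:300],None,fx=4,fy=4,interpolation=3)[:, :400*2]
a=cv2.resize(t[155:305,150:300],(400,400),interpolation=3);b=cv2.resize(t[70:250,410:590],(400,400),interpolation=3)
cv2.imwrite("pics/crop0.png",np.hstack([a,b]))
E
```

```text
(no output)
```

View pics/crop0.png

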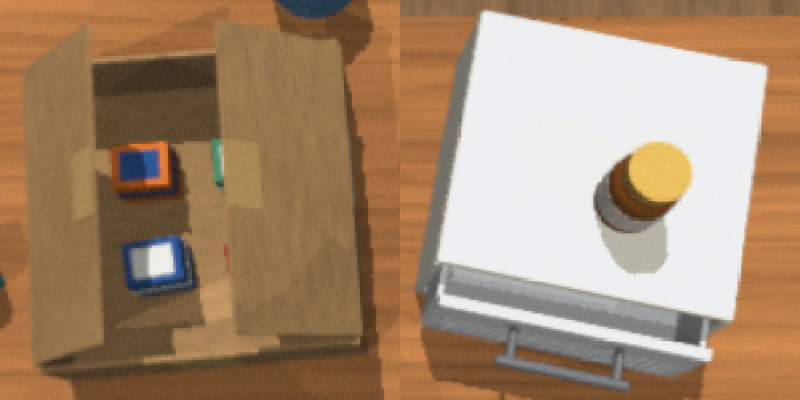

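```bash
python3 - <<'E'
from h import *
t=load("top0");s=load("scene0")
u=[onz(t,p,.115) for p in [(446.9,75),(575.2,100.2),(428.9,187.9),(560.3,214.9)]]
print("unit FL FR NL NR",np.round(u,3).tolist(),[round(float(np.linalg.norm(u[i]-u[j])),3) for i,j in [(0,1),(2,3),(0,2),(1,3)]])
h=[onz(t,p,.082) for p in [(453.2,232.5),(513,243.7)]];print("handle",np.round(h,3).tolist(),np.linalg.norm(h[0]-h[1]))
c=[onz(t,p,.095) for p in [(165,294.5),(285,284.4),(159.4,181),(276.7,170.7)]]
print("carton NL NR FL FR",np.round(c,3).tolist(),[round(float(np.linalg.norm(c[i]-c[j])),3) for i,j in [(0,1),(2,3),(0,2),(1,3)]],np.mean(c,0))
# scene: bottom corner etc
print("scene carton base", onz(s,(429,409),0), "rim",onz(s,(434,374),.095),onz(s,(314,306),.095))
for n,p,q,z in [("mug",(264,160),0,0),("can",(338,150),0,0)]: print(n,onz(t,p,0))
print("jar cap",onz(t,(526,149),.2))
for n,p in [("orange",(203,215)),("blue",(208,253)),("green",(235,215))]:print(n,onz(t,p,.06))
E
```

```text
unit FL FR NL NR [[0.893, -0.226, 0.115], [0.834, -0.498, 0.115], [0.64, -0.177, 0.115], [0.582, -0.445, 0.115]] [0.279, 0.274, 0.258, 0.258]
handle [[0.551, -0.232, 0.082], [0.527, -0.356, 0.082]] 0.12684557264940968
carton NL NR FL FR [[0.422, 0.363, 0.095], [0.441, 0.122, 0.095], [0.659, 0.387, 0.095], [0.683, 0.142, 0.095]] [0.242, 0.246, 0.239, 0.242] [0.55135894 0.2531913  0.095     ]
scene carton base [0.65701125 0.38315418 0.        ] rim [0.66486189 0.38576347 0.095     ] [0.6905175  0.15237876 0.095     ]
mug [0.73895177 0.17899873 0.        ]
can [0.76385673 0.00697796 0.        ]
jar cap [ 0.69343626 -0.34961525  0.2       ]
orange [0.59430703 0.301132   0.06      ]
blue [0.5116938 0.2872955 0.06     ]
green [0.59434703 0.23278286 0.06      ]
```

```bash
cat >> h.py <<'E'
from scipy.spatial.transform import Rotation as Ro
PC,YC=np.array([.552,.254]),.088; PU,YU=np.array([.611,-.311]),-.2
def fr(P,y,v): return P+np.array([[np.cos(y),-np.sin(y)],[np.sin(y),np.cos(y)]])@np.array(v)
def car(x,y): return fr(PC,YC,(x,y))
def uni(x,y): return fr(PU,YU,(x,y))
def Rt(a,tilt=0): return np.array([[np.cos(a),np.sin(a),0],[np.sin(a),-np.cos(a),0],[0,0,-1.]])@Ro.from_rotvec([tilt,0,0]).as_matrix()
def plan(p,R,N,p0=None,R0=None):
    s=r.observe(); p0=np.array(s["position"]) if p0 is None else np.array(p0); R0=np.array(s["eef_rot"]) if R0 is None else R0
    w=Ro.from_matrix(R0.T@R).as_rotvec()/N; D=Ro.from_rotvec(w).as_matrix()
    S=sum(np.linalg.matrix_power(D,k) for k in range(N)); q=np.linalg.solve(S,R0.T@(np.array(p)-p0))
    v=np.r_[q/.04,np.degrees(w)/6]; print(N,"rows:",np.round(v,2).tolist(),"MAX",np.abs(v).max().round(2)); return np.array(p),R
E
python3 - <<'E'
from h import *
d=uni(-.074,.0);print(d)
x=plan([*d,.2],Rt(1.37),16)
plan([*d,.088],Rt(1.37),8,*x)
E
```

```text
[ 0.53847507 -0.29629847]
16 rows: [0.7, 0.18, 0.09, -0.0, -0.0, -0.64] MAX 0.7
8 rows: [0.0, 0.0, 0.35, 0.0, 0.0, 0.0] MAX 0.35
```

Emit:
send_rows(
  rows=[
    {"x": 0.7, "y": 0.18, "z": 0.09, "az": -0.64},
    {"x": 0.7, "y": 0.18, "z": 0.09, "az": -0.64},
    {"x": 0.7, "y": 0.18, "z": 0.09, "az": -0.64},
    {"x": 0.7, "y": 0.18, "z": 0.09, "az": -0.64},
    {"x": 0.7, "y": 0.18, "z": 0.09, "az": -0.64},
    {"x": 0.7, "y": 0.18, "z": 0.09, "az": -0.64},
    {"x": 0.7, "y": 0.18, "z": 0.09, "az": -0.64},
    {"x": 0.7, "y": 0.18, "z": 0.09, "az": -0.64},
  ],
  grip=0.4,
)

```text
$.rows[0]: bad value
```

Emit:
send_rows(
  rows=[
    {"x": 0.7, "y": 0.18, "z": 0.09, "az": -0.64},
    {"x": 0.7, "y": 0.18, "z": 0.09, "az": -0.64},
    {"x": 0.7, "y": 0.18, "z": 0.09, "az": -0.64},
    {"x": 0.7, "y": 0.18, "z": 0.09, "az": -0.64},
    {"x": 0.7, "y": 0.18, "z": 0.09, "az": -0.64},
    {"x": 0.7, "y": 0.18, "z": 0.09, "az": -0.64},
    {"x": 0.7, "y": 0.18, "z": 0.09, "az": -0.64},
    {"x": 0.7, "y": 0.18, "z": 0.09, "az": -0.64},
  ],
)

```text
$.rows[0]: bad value
```

```bash
python3 - <<'E'
from h import *
st()
cap("wrist","w1"); c=load("w1"); print(proj(c,[.551,-.232,.082]),proj(c,[.527,-.356,.082]),r.tip_extent)
x=plan([*uni(-.074,.0),.088],Rt(1.37),8)
E
```

```text
0.1 [ 0.1587 -0.5262  0.2552] [[0.957, 0.289, -0.0], [0.289, -0.957, 0.002], [0.0, -0.002, -1.0]] 1.0023605393878092 [-0.9 -0.2  0.1] [-1.38  0.09  1.37 -0.    1.68 -0.1 ]
[ -92.55211463 -854.61677024] [ 188.60422311 -640.14415119] 0.025
8 rows: [1.42, 0.32, 0.52, -0.0, -0.0, -1.29] MAX 1.42
```

View pics/w1.png

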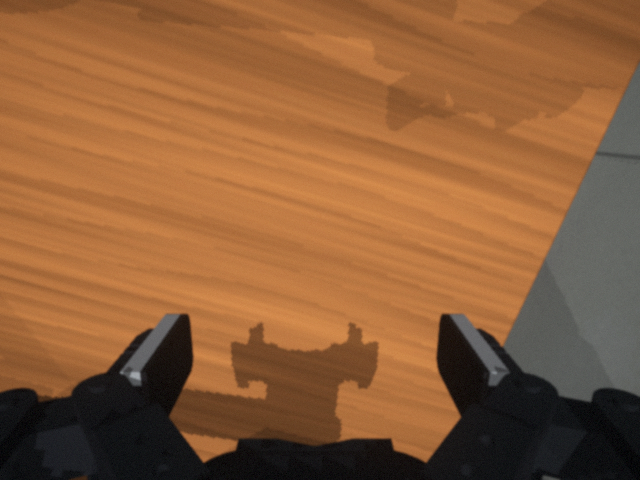

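The calls were refused because every row needs all six numbers; the wrist image shows just table and the two fingers. Resending.

Emit:
send_rows(
  rows=[
    {"x": 0.7, "y": 0.18, "z": 0.09, "ax": 0, "ay": 0, "az": -0.64},
    {"x": 0.7, "y": 0.18, "z": 0.09, "ax": 0, "ay": 0, "az": -0.64},
    {"x": 0.7, "y": 0.18, "z": 0.09, "ax": 0, "ay": 0, "az": -0.64},
    {"x": 0.7, "y": 0.18, "z": 0.09, "ax": 0, "ay": 0, "az": -0.64},
    {"x": 0.7, "y": 0.18, "z": 0.09, "ax": 0, "ay": 0, "az": -0.64},
    {"x": 0.7, "y": 0.18, "z": 0.09, "ax": 0, "ay": 0, "az": -0.64},
    {"x": 0.7, "y": 0.18, "z": 0.09, "ax": 0, "ay": 0, "az": -0.64},
    {"x": 0.7, "y": 0.18, "z": 0.09, "ax": 0, "ay": 0, "az": -0.64},
  ],
  grip=0.4,
)

```text
time: 1.15
position: [0.3794, -0.4638, 0.2267]
eef_rot: [[0.674, 0.739, -0.001], [0.739, -0.674, 0.001], [0.0, -0.001, -1.0]]
ft_force: [0.4, -0.2, 0.2]
opening: 0.3
gripper_force: 0.0
```

Emit:
send_rows(
  rows=[
    {"x": 0.7, "y": 0.18, "z": 0.09, "ax": 0, "ay": 0, "az": -0.64},
    {"x": 0.7, "y": 0.18, "z": 0.09, "ax": 0, "ay": 0, "az": -0.64},
    {"x": 0.7, "y": 0.18, "z": 0.09, "ax": 0, "ay": 0, "az": -0.64},
    {"x": 0.7, "y": 0.18, "z": 0.09, "ax": 0, "ay": 0, "az": -0.64},
    {"x": 0.7, "y": 0.18, "z": 0.09, "ax": 0, "ay": 0, "az": -0.64},
    {"x": 0.7, "y": 0.18, "z": 0.09, "ax": 0, "ay": 0, "az": -0.64},
    {"x": 0.7, "y": 0.18, "z": 0.09, "ax": 0, "ay": 0, "az": -0.64},
    {"x": 0.7, "y": 0.18, "z": 0.09, "ax": 0, "ay": 0, "az": -0.64},
  ],
)

```text
time: 2.15
position: [0.5363, -0.2976, 0.1979]
eef_rot: [[0.202, 0.979, -0.001], [0.979, -0.202, 0.001], [0.0, -0.001, -1.0]]
ft_force: [-0.2, 0.2, 0.2]
opening: 0.298
gripper_force: 0.0
```

```bash
python3 - <<'E'
from h import *
st()
cap("wrist","w2"); c=load("w2"); print(proj(c,[.551,-.232,.082]),proj(c,[.527,-.356,.082]),r.tip_extent)
x=plan([*uni(-.074,.0),.088],Rt(1.37),8)
E
```

```text
2.15 [ 0.5363 -0.2976  0.1979] [[0.202, 0.979, -0.001], [0.979, -0.202, 0.001], [0.0, -0.001, -1.0]] 0.29756097791752045 [-0.2  0.2  0.2] [-0.6   0.25  1.3  -0.    1.59 -0.4 ]
[316.60647137 130.38185666] [318.79879275 340.09837856] 0.025
8 rows: [-0.01, 0.0, 0.34, -0.0, -0.01, 0.0] MAX 0.34
```

View pics/w2.png

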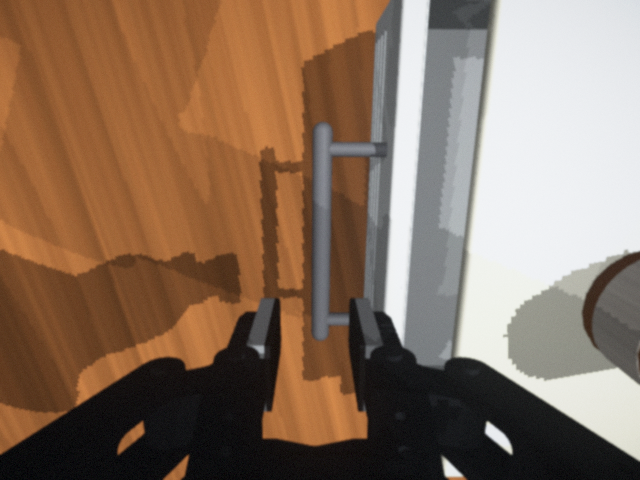

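The wrist view shows the bar handle vertical at column 322 (rows 123–338), between the fingers; prediction agrees to ~2 mm. Now I check its height and descend.

```bash
python3 - <<'E'
from h import *
t=load("top0");c=load("w2")
a=tri((t,(453.2,232)),(c,(322,126)));b=tri((t,(513,243.5)),(c,(320,338)));print(a,b,proj(c,[*uni(-.074,0),.05]))
E
```

```text
(array([ 0.55336181, -0.23102021,  0.08197812]), [np.float64(0.0011449876364353973), np.float64(0.0011449876364355114)]) (array([ 0.52794107, -0.35689597,  0.07890796]), [np.float64(0.00049608239391665), np.float64(0.0004960823939167336)]) [317.37269465 232.90841495]
```

Emit:
send_rows(
  rows=[
    {"x": 0, "y": 0.05, "z": 0.34, "ax": 0, "ay": 0, "az": 0},
    {"x": 0, "y": 0, "z": 0.34, "ax": 0, "ay": 0, "az": 0},
    {"x": 0, "y": 0, "z": 0.34, "ax": 0, "ay": 0, "az": 0},
    {"x": 0, "y": 0, "z": 0.34, "ax": 0, "ay": 0, "az": 0},
    {"x": 0, "y": 0, "z": 0.34, "ax": 0, "ay": 0, "az": 0},
    {"x": 0, "y": 0, "z": 0.34, "ax": 0, "ay": 0, "az": 0},
    {"x": 0, "y": 0, "z": 0.34, "ax": 0, "ay": 0, "az": 0},
    {"x": 0, "y": 0, "z": 0.34, "ax": 0, "ay": 0, "az": 0},
  ],
)

```text
time: 3.2
position: [0.538, -0.299, 0.0891]
eef_rot: [[0.204, 0.979, 0.0], [0.979, -0.204, -0.0], [-0.0, 0.0, -1.0]]
ft_force: [1.3, 0.7, 0.4]
opening: 0.298
gripper_force: 0.0
```

Emit:
send_rows(
  rows=[
    {"x": 0, "y": 0, "z": 0, "ax": 0, "ay": 0, "az": 0},
    {"x": 0, "y": 0, "z": 0, "ax": 0, "ay": 0, "az": 0},
    {"x": 0, "y": 0, "z": 0, "ax": 0, "ay": 0, "az": 0},
    {"x": 0, "y": 0, "z": 0, "ax": 0, "ay": 0, "az": 0},
    {"x": 0, "y": 0, "z": 0, "ax": 0, "ay": 0, "az": 0},
    {"x": 0, "y": 0, "z": 0, "ax": 0, "ay": 0, "az": 0},
    {"x": 0, "y": 0, "z": 0, "ax": 0, "ay": 0, "az": 0},
    {"x": 0, "y": 0, "z": 0, "ax": 0, "ay": 0, "az": 0},
  ],
  grip=1,
  grip_force=30,
)

```text
time: 4.2
position: [0.5369, -0.2982, 0.088]
eef_rot: [[0.204, 0.979, -0.003], [0.979, -0.204, 0.002], [0.001, -0.003, -1.0]]
ft_force: [1.7, -0.0, -24.7]
opening: 0.112
gripper_force: 28.9
```

Emit:
send_rows(
  rows=[
    {"x": 0, "y": -0.4, "z": 0, "ax": 0, "ay": 0, "az": 0},
    {"x": 0, "y": -0.4, "z": 0, "ax": 0, "ay": 0, "az": 0},
    {"x": 0, "y": -0.4, "z": 0, "ax": 0, "ay": 0, "az": 0},
    {"x": 0, "y": -0.4, "z": 0, "ax": 0, "ay": 0, "az": 0},
    {"x": 0, "y": -0.4, "z": 0, "ax": 0, "ay": 0, "az": 0},
    {"x": 0, "y": -0.4, "z": 0, "ax": 0, "ay": 0, "az": 0},
    {"x": 0, "y": -0.4, "z": 0, "ax": 0, "ay": 0, "az": 0},
    {"x": 0, "y": -0.4, "z": 0, "ax": 0, "ay": 0, "az": 0},
  ],
)

```text
time: 5.2
position: [0.411, -0.2712, 0.0879]
eef_rot: [[0.204, 0.979, -0.002], [0.979, -0.204, 0.003], [0.003, -0.003, -1.0]]
ft_force: [3.3, 0.0, -26.6]
opening: 0.112
gripper_force: 29.5
```

Emit:
send_rows(
  rows=[
    {"x": 0, "y": -0.05, "z": 0, "ax": 0, "ay": 0, "az": 0},
    {"x": 0, "y": -0.05, "z": 0, "ax": 0, "ay": 0, "az": 0},
    {"x": 0, "y": -0.05, "z": 0, "ax": 0, "ay": 0, "az": 0},
    {"x": 0, "y": 0, "z": 0, "ax": 0, "ay": 0, "az": 0},
    {"x": 0, "y": 0, "z": 0, "ax": 0, "ay": 0, "az": 0},
    {"x": 0, "y": 0, "z": 0, "ax": 0, "ay": 0, "az": 0},
    {"x": 0, "y": 0, "z": 0, "ax": 0, "ay": 0, "az": 0},
    {"x": 0, "y": 0, "z": 0, "ax": 0, "ay": 0, "az": 0},
  ],
)

```text
time: 6.2
position: [0.405, -0.2699, 0.0879]
eef_rot: [[0.204, 0.979, -0.004], [0.979, -0.204, 0.004], [0.003, -0.005, -1.0]]
ft_force: [1.2, 0.6, -27.2]
opening: 0.115
gripper_force: 29.6
```

Emit:
send_rows(
  rows=[
    {"x": 0, "y": 0, "z": 0, "ax": 0, "ay": 0, "az": 0},
    {"x": 0, "y": 0, "z": 0, "ax": 0, "ay": 0, "az": 0},
    {"x": 0, "y": 0, "z": -0.4, "ax": 0, "ay": 0, "az": 0},
    {"x": 0, "y": 0, "z": -0.6, "ax": 0, "ay": 0, "az": 0},
    {"x": 0, "y": 0, "z": -0.8, "ax": 0, "ay": 0, "az": 0},
    {"x": 0, "y": 0, "z": -0.8, "ax": 0, "ay": 0, "az": 0},
    {"x": 0, "y": 0, "z": -0.8, "ax": 0, "ay": 0, "az": 0},
    {"x": 0, "y": 0, "z": -0.8, "ax": 0, "ay": 0, "az": 0},
  ],
  grip=0.4,
)

```text
time: 7.2
position: [0.4071, -0.272, 0.2625]
eef_rot: [[0.204, 0.979, 0.004], [0.979, -0.204, -0.004], [-0.003, 0.005, -1.0]]
ft_force: [0.1, 0.4, -1.0]
opening: 0.302
gripper_force: 0.0
```

```bash
python3 - <<'E'
from h import *
st()
t=load("top0")
for p in [(235,230),(186,240)]:
    for z in (.17,.185,.2):
        q=onz(t,p,z)[:2]-PC; y=-np.sin(YC)*q[0]+np.cos(YC)*q[1]; print(p,z,y.round(3), "theta from y",np.arccos((.122-abs(y))/.12).round(2),"from z",np.arcsin((z-.095)/.12).round(2))
s=r.observe();p0=s["position"]
a=.088
x=plan([*car(0,.0),.30],Rt(a),16)
E
```

```text
7.2 [ 0.4071 -0.272   0.2625] [[0.204, 0.979, 0.004], [0.979, -0.204, -0.004], [-0.003, 0.005, -1.0]] 0.3019802177199472 [ 0.1  0.4 -1. ] [-0.7  -0.05  1.5  -0.    1.69 -0.5 ]
(235, 230) 0.17 -0.038 theta from y 0.8 from z 0.68
(235, 230) 0.185 -0.04 theta from y 0.82 from z 0.85
(235, 230) 0.2 -0.042 theta from y 0.85 from z 1.07
(186, 240) 0.17 0.056 theta from y 0.99 from z 0.68
(186, 240) 0.185 0.052 theta from y 0.95 from z 0.85
(186, 240) 0.2 0.049 theta from y 0.91 from z 1.07
16 rows: [0.79, -0.47, -0.06, 0.0, -0.0, 0.76] MAX 0.79
```

Emit:
send_rows(
  rows=[
    {"x": 0.79, "y": -0.48, "z": -0.06, "ax": 0, "ay": 0, "az": 0.76},
    {"x": 0.79, "y": -0.48, "z": -0.06, "ax": 0, "ay": 0, "az": 0.76},
    {"x": 0.79, "y": -0.48, "z": -0.06, "ax": 0, "ay": 0, "az": 0.76},
    {"x": 0.79, "y": -0.48, "z": -0.06, "ax": 0, "ay": 0, "az": 0.76},
    {"x": 0.79, "y": -0.48, "z": -0.06, "ax": 0, "ay": 0, "az": 0.76},
    {"x": 0.79, "y": -0.48, "z": -0.06, "ax": 0, "ay": 0, "az": 0.76},
    {"x": 0.79, "y": -0.48, "z": -0.06, "ax": 0, "ay": 0, "az": 0.76},
    {"x": 0.79, "y": -0.48, "z": -0.06, "ax": 0, "ay": 0, "az": 0.76},
  ],
  grip=1,
)

```text
time: 8.2
position: [0.3891, 0.0198, 0.2806]
eef_rot: [[0.748, 0.664, 0.006], [0.664, -0.748, -0.001], [0.004, 0.005, -1.0]]
ft_force: [0.5, -0.4, -0.3]
opening: 0.002
gripper_force: 0.0
```

Emit:
send_rows(
  rows=[
    {"x": 0.79, "y": -0.48, "z": -0.06, "ax": 0, "ay": 0, "az": 0.76},
    {"x": 0.79, "y": -0.48, "z": -0.06, "ax": 0, "ay": 0, "az": 0.76},
    {"x": 0.79, "y": -0.48, "z": -0.06, "ax": 0, "ay": 0, "az": 0.76},
    {"x": 0.79, "y": -0.48, "z": -0.06, "ax": 0, "ay": 0, "az": 0.76},
    {"x": 0.79, "y": -0.48, "z": -0.06, "ax": 0, "ay": 0, "az": 0.76},
    {"x": 0.79, "y": -0.48, "z": -0.06, "ax": 0, "ay": 0, "az": 0.76},
    {"x": 0.79, "y": -0.48, "z": -0.06, "ax": 0, "ay": 0, "az": 0.76},
    {"x": 0.79, "y": -0.48, "z": -0.06, "ax": 0, "ay": 0, "az": 0.76},
  ],
)

```text
time: 9.2
position: [0.548, 0.2641, 0.3]
eef_rot: [[0.996, 0.089, 0.005], [0.089, -0.996, 0.002], [0.005, -0.001, -1.0]]
ft_force: [0.5, 0.1, 0.7]
opening: -0.0
gripper_force: 0.0
```

```bash
python3 - <<'E'
from h import *
st()
x=plan([*car(0,.005),.175],Rt(.088),8)
E
```

```text
9.2 [0.548  0.2641 0.3   ] [[0.996, 0.089, 0.005], [0.089, -0.996, 0.002], [0.005, -0.001, -1.0]] -5.578457331892835e-05 [0.5 0.1 0.7] [ 0.36  0.21  1.14 -0.    1.78  1.84]
8 rows: [0.01, 0.02, 0.39, -0.0, -0.01, 0.0] MAX 0.39
```

Emit:
send_rows(
  rows=[
    {"x": 0.01, "y": 0.02, "z": 0.39, "ax": 0, "ay": 0, "az": 0},
    {"x": 0.01, "y": 0.02, "z": 0.39, "ax": 0, "ay": 0, "az": 0},
    {"x": 0.01, "y": 0.02, "z": 0.39, "ax": 0, "ay": 0, "az": 0},
    {"x": 0.01, "y": 0.02, "z": 0.39, "ax": 0, "ay": 0, "az": 0},
    {"x": 0.01, "y": 0.02, "z": 0.39, "ax": 0, "ay": 0, "az": 0},
    {"x": 0.01, "y": 0.02, "z": 0.39, "ax": 0, "ay": 0, "az": 0},
    {"x": 0.01, "y": 0.02, "z": 0.39, "ax": 0, "ay": 0, "az": 0},
    {"x": 0.01, "y": 0.02, "z": 0.39, "ax": 0, "ay": 0, "az": 0},
  ],
)

```text
time: 10.2
position: [0.5508, 0.2568, 0.1704]
eef_rot: [[0.996, 0.092, -0.0], [0.092, -0.996, -0.0], [-0.0, 0.0, -1.0]]
ft_force: [0.0, 0.5, 0.4]
opening: 0.002
gripper_force: 0.0
```

Emit:
send_rows(
  rows=[
    {"x": 0, "y": -0.31, "z": -0.05, "ax": 0, "ay": 0, "az": 0},
    {"x": 0, "y": -0.31, "z": -0.05, "ax": 0, "ay": 0, "az": 0},
    {"x": 0, "y": -0.31, "z": -0.05, "ax": 0, "ay": 0, "az": 0},
    {"x": 0, "y": -0.31, "z": -0.05, "ax": 0, "ay": 0, "az": 0},
    {"x": 0, "y": -0.31, "z": -0.05, "ax": 0, "ay": 0, "az": 0},
    {"x": 0, "y": -0.31, "z": -0.05, "ax": 0, "ay": 0, "az": 0},
    {"x": 0, "y": -0.31, "z": -0.05, "ax": 0, "ay": 0, "az": 0},
    {"x": 0, "y": -0.31, "z": -0.05, "ax": 0, "ay": 0, "az": 0},
  ],
)

```text
time: 11.2
position: [0.5429, 0.3591, 0.2]
eef_rot: [[0.996, 0.094, 0.013], [0.093, -0.996, 0.01], [0.014, -0.009, -1.0]]
ft_force: [-5.9, -0.5, 21.3]
opening: 0.001
gripper_force: 9.3
```

Emit:
send_rows(
  rows=[
    {"x": 0, "y": -0.31, "z": 0.06, "ax": 0, "ay": 0, "az": 0},
    {"x": 0, "y": -0.31, "z": 0.06, "ax": 0, "ay": 0, "az": 0},
    {"x": 0, "y": -0.31, "z": 0.06, "ax": 0, "ay": 0, "az": 0},
    {"x": 0, "y": -0.31, "z": 0.06, "ax": 0, "ay": 0, "az": 0},
    {"x": 0, "y": -0.31, "z": 0.06, "ax": 0, "ay": 0, "az": 0},
    {"x": 0, "y": -0.31, "z": 0.06, "ax": 0, "ay": 0, "az": 0},
    {"x": 0, "y": -0.31, "z": 0.06, "ax": 0, "ay": 0, "az": 0},
    {"x": 0, "y": -0.31, "z": 0.06, "ax": 0, "ay": 0, "az": 0},
  ],
)

```text
time: 12.2
position: [0.5325, 0.4552, 0.1678]
eef_rot: [[0.996, 0.092, -0.0], [0.092, -0.996, -0.0], [-0.0, 0.0, -1.0]]
ft_force: [0.4, -0.9, -0.2]
opening: -0.002
gripper_force: 0.1
```

Emit:
send_rows(
  rows=[
    {"x": 0, "y": 0, "z": -0.5, "ax": 0, "ay": 0, "az": 0},
    {"x": 0, "y": 0, "z": -0.5, "ax": 0, "ay": 0, "az": 0},
    {"x": 0, "y": 0.5, "z": -0.3, "ax": 0, "ay": 0, "az": 0},
    {"x": 0, "y": 0.9, "z": 0, "ax": 0, "ay": 0, "az": 0},
    {"x": 0, "y": 0.9, "z": 0, "ax": 0, "ay": 0, "az": 0},
    {"x": 0, "y": 0.9, "z": 0, "ax": 0, "ay": 0, "az": 0},
    {"x": 0, "y": 0.9, "z": 0, "ax": 0, "ay": 0, "az": 0},
    {"x": 0, "y": 0.8, "z": 0, "ax": 0, "ay": 0, "az": 0},
  ],
)

```text
time: 13.2
position: [0.5507, 0.2561, 0.2219]
eef_rot: [[0.996, 0.09, 0.002], [0.09, -0.996, -0.0], [0.002, 0.0, -1.0]]
ft_force: [1.1, 0.3, -0.5]
opening: -0.004
gripper_force: 0.0
```

```bash
python3 - <<'E'
from h import *
st()
x=plan([*car(0,.008),.172],Rt(.088),8)
E
```

```text
13.2 [0.5507 0.2561 0.2219] [[0.996, 0.09, 0.002], [0.09, -0.996, -0.0], [0.002, 0.0, -1.0]] -0.003979788957304419 [ 1.1  0.3 -0.5] [ 0.34  0.22  1.29 -0.    1.63  1.82]
8 rows: [0.0, -0.02, 0.16, 0.0, -0.0, 0.0] MAX 0.16
```

Emit:
send_rows(
  rows=[
    {"x": 0, "y": -0.02, "z": 0.16, "ax": 0, "ay": 0, "az": 0},
    {"x": 0, "y": -0.02, "z": 0.16, "ax": 0, "ay": 0, "az": 0},
    {"x": 0, "y": -0.02, "z": 0.16, "ax": 0, "ay": 0, "az": 0},
    {"x": 0, "y": -0.02, "z": 0.16, "ax": 0, "ay": 0, "az": 0},
    {"x": 0, "y": -0.02, "z": 0.16, "ax": 0, "ay": 0, "az": 0},
    {"x": 0, "y": 0, "z": 0.16, "ax": 0, "ay": 0, "az": 0},
    {"x": 0, "y": 0, "z": 0.16, "ax": 0, "ay": 0, "az": 0},
    {"x": 0, "y": 0, "z": 0.16, "ax": 0, "ay": 0, "az": 0},
  ],
)

```text
time: 14.2
position: [0.5502, 0.2632, 0.1686]
eef_rot: [[0.996, 0.092, -0.0], [0.092, -0.996, -0.0], [-0.0, 0.0, -1.0]]
ft_force: [0.2, -0.6, 0.2]
opening: 0.005
gripper_force: 0.0
```

Emit:
send_rows(
  rows=[
    {"x": 0, "y": 0.31, "z": -0.08, "ax": 0, "ay": 0, "az": 0},
    {"x": 0, "y": 0.31, "z": -0.1, "ax": 0, "ay": 0, "az": 0},
    {"x": 0, "y": 0.31, "z": -0.15, "ax": 0, "ay": 0, "az": 0},
    {"x": 0, "y": 0.31, "z": -0.15, "ax": 0, "ay": 0, "az": 0},
    {"x": 0, "y": 0.31, "z": -0.15, "ax": 0, "ay": 0, "az": 0},
    {"x": 0, "y": 0.31, "z": -0.15, "ax": 0, "ay": 0, "az": 0},
    {"x": 0, "y": 0.31, "z": -0.12, "ax": 0, "ay": 0, "az": 0},
    {"x": 0, "y": 0.31, "z": -0.1, "ax": 0, "ay": 0, "az": 0},
  ],
)

```text
time: 15.2
position: [0.5592, 0.1635, 0.2092]
eef_rot: [[0.996, 0.091, -0.0], [0.091, -0.996, -0.0], [-0.0, 0.0, -1.0]]
ft_force: [0.2, 0.3, -0.6]
opening: -0.001
gripper_force: 0.2
```

Emit:
send_rows(
  rows=[
    {"x": 0, "y": 0.31, "z": 0, "ax": 0, "ay": 0, "az": 0},
    {"x": 0, "y": 0.31, "z": 0, "ax": 0, "ay": 0, "az": 0},
    {"x": 0, "y": 0.31, "z": 0.12, "ax": 0, "ay": 0, "az": 0},
    {"x": 0, "y": 0.31, "z": 0.2, "ax": 0, "ay": 0, "az": 0},
    {"x": 0, "y": 0.31, "z": 0.2, "ax": 0, "ay": 0, "az": 0},
    {"x": 0, "y": 0.31, "z": 0.2, "ax": 0, "ay": 0, "az": 0},
    {"x": 0, "y": 0.31, "z": 0.2, "ax": 0, "ay": 0, "az": 0},
    {"x": 0, "y": 0.31, "z": 0.2, "ax": 0, "ay": 0, "az": 0},
  ],
)

```text
time: 16.2
position: [0.5683, 0.0648, 0.1636]
eef_rot: [[0.996, 0.092, -0.0], [0.092, -0.996, -0.0], [-0.0, 0.0, -1.0]]
ft_force: [0.2, 0.8, -0.1]
opening: 0.004
gripper_force: 0.2
```

Emit:
send_rows(
  rows=[
    {"x": 0, "y": 0, "z": -0.8, "ax": 0, "ay": 0, "az": 0},
    {"x": 0, "y": 0, "z": -0.8, "ax": 0, "ay": 0, "az": 0},
    {"x": 0, "y": 0, "z": -0.8, "ax": 0, "ay": 0, "az": 0},
    {"x": -0.5, "y": 0, "z": -0.5, "ax": 0, "ay": 0, "az": 0},
    {"x": -1, "y": 0, "z": 0, "ax": 0, "ay": 0, "az": 0},
    {"x": -1, "y": 0, "z": 0, "ax": 0, "ay": 0, "az": 0},
    {"x": -1, "y": 0, "z": 0, "ax": 0, "ay": 0, "az": 0},
    {"x": -1, "y": 0, "z": 0, "ax": 0, "ay": 0, "az": 0},
  ],
)

```text
time: 17.2
position: [0.3879, 0.0486, 0.2801]
eef_rot: [[0.996, 0.091, 0.0], [0.091, -0.996, -0.0], [0.0, 0.001, -1.0]]
ft_force: [0.6, 0.4, 0.9]
opening: 0.004
gripper_force: 0.0
```

```bash
python3 - <<'E'
from h import *
st()
t=cap("top","top1")["color"];s=cap("scene","scene1")["color"]
a=cv2.resize(t[130:330,100:367],(800,600),interpolation=3);cv2.imwrite("pics/crop1.png",a)
cv2.imwrite("pics/crop1s.png",cv2.resize(s[190:460,100:460],(800,600),interpolation=3))
E
```

```text
17.2 [0.3879 0.0486 0.2801] [[0.996, 0.091, 0.0], [0.091, -0.996, -0.0], [0.0, 0.001, -1.0]] 0.0036051133120409682 [0.6 0.4 0.9] [-0.02 -0.28  1.66 -0.    1.76  1.46]
```

View pics/crop1.png

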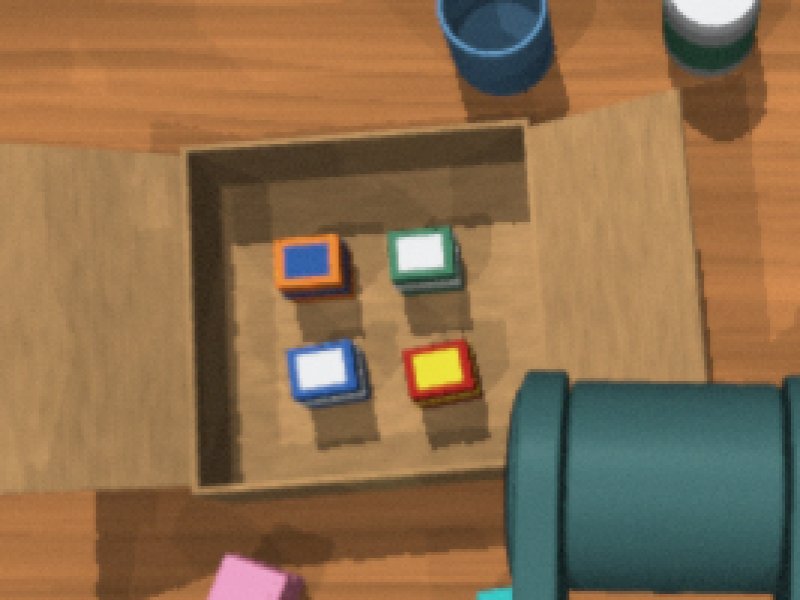

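Both flaps lie folded out. Four packs stand upright: orange top centre (309,262), green (423,256), blue (324,370), red (440,369) in the crop, long side along image columns. I check the heights in the scene view.

View pics/crop1s.png

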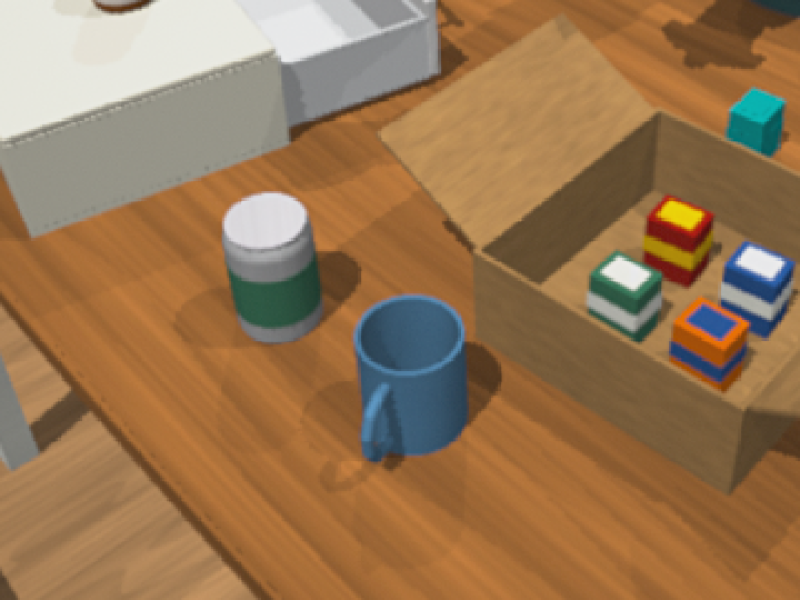

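```bash
python3 - <<'E'
from h import *
t=load("top1");s=load("scene1")
Q=dict(orange=[(274,239),(340,235),(344,284),(279,290)],green=[(388,232),(452,227),(457,279),(394,285)],blue=[(288,350),(352,341),(360,391),(297,400)],red=[(404,349),(466,341),(477,389),(414,398)])
for n,q in Q.items():
    X=np.array([onz(t,(100+u/800*267,130+v/3),.064) for u,v in q]); c=X.mean(0)
    yv=(X[0]+X[3]-X[1]-X[2])/2; xv=(X[0]+X[1]-X[2]-X[3])/2
    yaw=[np.arctan2(-yv[0],yv[1]),np.arctan2(xv[1],xv[0])]
    p=proj(s,c); print(n,c.round(4),"L",np.linalg.norm(yv).round(3),np.linalg.norm(xv).round(3),"yaw",np.round(yaw,2),"scene crop px",((p-[100,190])*[800/360,600/270]).round(0))
E
```

```text
orange [0.5883 0.2996 0.064 ] L 0.046 0.037 yaw [0.08 0.13] scene crop px [709. 318.]
green [0.5929 0.2191 0.064 ] L 0.045 0.039 yaw [0.09 0.13] scene crop px [626. 268.]
blue [0.5101 0.2859 0.064 ] L 0.045 0.036 yaw [0.14 0.2 ] scene crop px [758. 258.]
red [0.5108 0.2046 0.064 ] L 0.044 0.036 yaw [0.14 0.23] scene crop px [679. 211.]
```

Predictions land on the tops in the scene view (heights confirmed); drawer is visibly pulled out. Picking red first.

```bash
python3 - <<'E'
from h import *
x=plan([.511,.205,.22],Rt(1.74),16)
plan([.511,.205,.052],Rt(1.74),8,*x)
y=plan([*uni(-.085,-.085),.24],Rt(1.37),16,[.511,.205,.24],Rt(1.74))
print(uni(-.085,-.085))
E
```

```text
16 rows: [0.35, -0.01, 0.09, 0.0, -0.0, -0.98] MAX 0.98
8 rows: [0.0, 0.0, 0.52, 0.0, 0.0, 0.0] MAX 0.52
16 rows: [-0.92, 0.0, 0.0, 0.0, 0.0, 0.22] MAX 0.92
[ 0.51080745 -0.37741877]
```

Emit:
send_rows(
  rows=[
    {"x": 0.35, "y": -0.01, "z": 0.09, "ax": 0, "ay": 0, "az": -0.98},
    {"x": 0.35, "y": -0.01, "z": 0.09, "ax": 0, "ay": 0, "az": -0.98},
    {"x": 0.35, "y": -0.01, "z": 0.09, "ax": 0, "ay": 0, "az": -0.98},
    {"x": 0.35, "y": -0.01, "z": 0.09, "ax": 0, "ay": 0, "az": -0.98},
    {"x": 0.35, "y": -0.01, "z": 0.09, "ax": 0, "ay": 0, "az": -0.98},
    {"x": 0.35, "y": -0.01, "z": 0.09, "ax": 0, "ay": 0, "az": -0.98},
    {"x": 0.35, "y": -0.01, "z": 0.09, "ax": 0, "ay": 0, "az": -0.98},
    {"x": 0.35, "y": -0.01, "z": 0.09, "ax": 0, "ay": 0, "az": -0.98},
  ],
  grip=-0.25,
)

```text
time: 18.3
position: [0.4871, 0.0994, 0.2508]
eef_rot: [[0.609, 0.793, 0.0], [0.793, -0.609, -0.0], [-0.0, 0.0, -1.0]]
ft_force: [0.2, 0.4, -0.7]
opening: 0.625
gripper_force: 0.0
```

Emit:
send_rows(
  rows=[
    {"x": 0.35, "y": -0.01, "z": 0.09, "ax": 0, "ay": 0, "az": -0.98},
    {"x": 0.35, "y": -0.01, "z": 0.09, "ax": 0, "ay": 0, "az": -0.98},
    {"x": 0.35, "y": -0.01, "z": 0.09, "ax": 0, "ay": 0, "az": -0.98},
    {"x": 0.35, "y": -0.01, "z": 0.09, "ax": 0, "ay": 0, "az": -0.98},
    {"x": 0.35, "y": -0.01, "z": 0.09, "ax": 0, "ay": 0, "az": -0.98},
    {"x": 0.35, "y": -0.01, "z": 0.09, "ax": 0, "ay": 0, "az": -0.98},
    {"x": 0.35, "y": -0.01, "z": 0.09, "ax": 0, "ay": 0, "az": -0.98},
    {"x": 0.35, "y": -0.01, "z": 0.09, "ax": 0, "ay": 0, "az": -0.98},
  ],
)

```text
time: 19.3
position: [0.5159, 0.2047, 0.2218]
eef_rot: [[-0.165, 0.986, 0.0], [0.986, 0.165, -0.0], [-0.0, -0.0, -1.0]]
ft_force: [-0.8, -0.0, 0.2]
opening: 0.626
gripper_force: 0.0
```

```bash
python3 - <<'E'
from h import *
st()
x=plan([.511,.205,.052],Rt(1.74),8)
c=cap("wrist","w3"); print(proj(c,[.511,.205,.064]))
E
```

```text
19.3 [0.5159 0.2047 0.2218] [[-0.165, 0.986, 0.0], [0.986, 0.165, -0.0], [-0.0, -0.0, -1.0]] 0.6260460956353007 [-0.8 -0.   0.2] [ 0.28  0.11  1.42 -0.    1.62  0.11]
8 rows: [0.0, -0.01, 0.53, -0.0, 0.0, -0.0] MAX 0.53
[307.62925006 230.03525606]
```

View pics/w3.png

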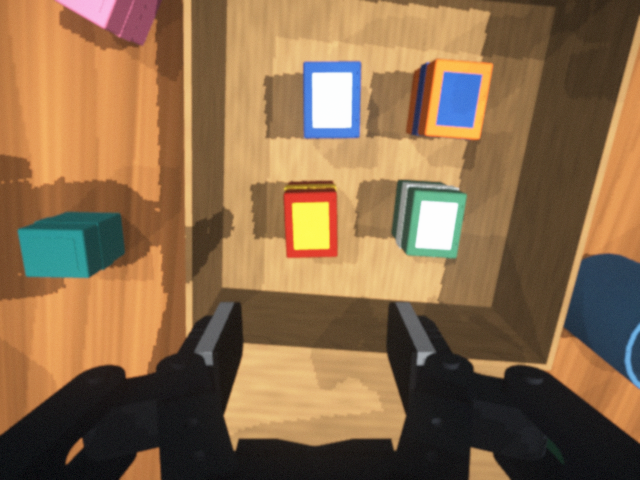

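Wrist view: red top centre (311,224), blue (332,100), orange (458,99), green (436,224), all nearly aligned with the jaws. I refine positions with it.

```bash
python3 - <<'E'
from h import *
c=load("w3")
for n,p in dict(red=(311,224),blue=(332,100),orange=(458,99),green=(436,224)).items(): print(n,onz(c,p,.064).round(4))
X=onz(c,(311,224),.064)
plan([X[0],X[1],.052],Rt(1.74),8)
plan([*uni(-.085,-.085),.24],Rt(1.37),16,[X[0],X[1],.24],Rt(1.74))
E
```

```text
red [0.5126 0.2095 0.064 ]
blue [0.5125 0.2901 0.064 ]
orange [0.5899 0.3037 0.064 ]
green [0.5961 0.2236 0.064 ]
8 rows: [0.01, -0.01, 0.53, -0.0, -0.0, 0.0] MAX 0.53
16 rows: [-0.92, 0.0, 0.0, 0.0, 0.0, 0.22] MAX 0.92
```

Emit:
send_rows(
  rows=[
    {"x": 0.01, "y": -0.01, "z": 0.53, "ax": 0, "ay": 0, "az": 0},
    {"x": 0.01, "y": -0.01, "z": 0.53, "ax": 0, "ay": 0, "az": 0},
    {"x": 0.01, "y": -0.01, "z": 0.53, "ax": 0, "ay": 0, "az": 0},
    {"x": 0.01, "y": -0.01, "z": 0.53, "ax": 0, "ay": 0, "az": 0},
    {"x": 0.01, "y": -0.01, "z": 0.53, "ax": 0, "ay": 0, "az": 0},
    {"x": 0.01, "y": -0.01, "z": 0.53, "ax": 0, "ay": 0, "az": 0},
    {"x": 0.01, "y": -0.01, "z": 0.53, "ax": 0, "ay": 0, "az": 0},
    {"x": 0.01, "y": -0.01, "z": 0.53, "ax": 0, "ay": 0, "az": 0},
  ],
)

```text
time: 20.35
position: [0.512, 0.2066, 0.052]
eef_rot: [[-0.161, 0.987, 0.0], [0.987, 0.161, -0.0], [-0.0, 0.0, -1.0]]
ft_force: [0.4, 0.1, -0.6]
opening: 0.626
gripper_force: 0.0
```

Emit:
send_rows(
  rows=[
    {"x": 0, "y": 0, "z": 0, "ax": 0, "ay": 0, "az": 0},
    {"x": 0, "y": 0, "z": 0, "ax": 0, "ay": 0, "az": 0},
    {"x": 0, "y": 0, "z": 0, "ax": 0, "ay": 0, "az": 0},
    {"x": 0, "y": 0, "z": 0, "ax": 0, "ay": 0, "az": 0},
    {"x": 0, "y": 0, "z": 0, "ax": 0, "ay": 0, "az": 0},
    {"x": 0, "y": 0, "z": 0, "ax": 0, "ay": 0, "az": 0},
    {"x": 0, "y": 0, "z": 0, "ax": 0, "ay": 0, "az": 0},
    {"x": 0, "y": 0, "z": 0, "ax": 0, "ay": 0, "az": 0},
  ],
  grip=1,
  grip_force=40,
)

```text
time: 21.35
position: [0.5112, 0.207, 0.0531]
eef_rot: [[-0.162, 0.987, -0.0], [0.987, 0.162, -0.0], [-0.0, -0.0, -1.0]]
ft_force: [0.1, -0.3, -1.8]
opening: 0.417
gripper_force: 43.7
```

Emit:
send_rows(
  rows=[
    {"x": 0, "y": 0, "z": -0.58, "ax": 0, "ay": 0, "az": 0},
    {"x": 0, "y": 0, "z": -0.58, "ax": 0, "ay": 0, "az": 0},
    {"x": 0, "y": 0, "z": -0.58, "ax": 0, "ay": 0, "az": 0},
    {"x": 0, "y": 0, "z": -0.58, "ax": 0, "ay": 0, "az": 0},
    {"x": 0, "y": 0, "z": -0.58, "ax": 0, "ay": 0, "az": 0},
    {"x": 0, "y": 0, "z": -0.58, "ax": 0, "ay": 0, "az": 0},
    {"x": 0, "y": 0, "z": -0.58, "ax": 0, "ay": 0, "az": 0},
    {"x": 0, "y": 0, "z": -0.58, "ax": 0, "ay": 0, "az": 0},
  ],
)

```text
time: 22.35
position: [0.5111, 0.207, 0.2393]
eef_rot: [[-0.162, 0.987, -0.0], [0.987, 0.162, -0.0], [-0.0, -0.0, -1.0]]
ft_force: [0.1, -0.1, -1.5]
opening: 0.415
gripper_force: 43.7
```

Emit:
send_rows(
  rows=[
    {"x": -0.92, "y": 0, "z": 0, "ax": 0, "ay": 0, "az": 0.22},
    {"x": -0.92, "y": 0, "z": 0, "ax": 0, "ay": 0, "az": 0.22},
    {"x": -0.92, "y": 0, "z": 0, "ax": 0, "ay": 0, "az": 0.22},
    {"x": -0.92, "y": 0, "z": 0, "ax": 0, "ay": 0, "az": 0.22},
    {"x": -0.92, "y": 0, "z": 0, "ax": 0, "ay": 0, "az": 0.22},
    {"x": -0.92, "y": 0, "z": 0, "ax": 0, "ay": 0, "az": 0.22},
    {"x": -0.92, "y": 0, "z": 0, "ax": 0, "ay": 0, "az": 0.22},
    {"x": -0.92, "y": 0, "z": 0, "ax": 0, "ay": 0, "az": 0.22},
  ],
)

```text
time: 23.35
position: [0.5353, -0.0871, 0.2386]
eef_rot: [[0.022, 1.0, 0.0], [1.0, -0.022, -0.0], [-0.0, 0.0, -1.0]]
ft_force: [-0.0, -0.3, -1.5]
opening: 0.415
gripper_force: 43.8
```

Emit:
send_rows(
  rows=[
    {"x": -0.92, "y": 0, "z": 0, "ax": 0, "ay": 0, "az": 0.22},
    {"x": -0.92, "y": 0, "z": 0, "ax": 0, "ay": 0, "az": 0.22},
    {"x": -0.92, "y": 0, "z": 0, "ax": 0, "ay": 0, "az": 0.22},
    {"x": -0.92, "y": 0, "z": 0, "ax": 0, "ay": 0, "az": 0.22},
    {"x": -0.92, "y": 0, "z": 0, "ax": 0, "ay": 0, "az": 0.22},
    {"x": -0.92, "y": 0, "z": 0, "ax": 0, "ay": 0, "az": 0.22},
    {"x": -0.92, "y": 0, "z": 0, "ax": 0, "ay": 0, "az": 0.22},
    {"x": -0.92, "y": 0, "z": 0, "ax": 0, "ay": 0, "az": 0.22},
  ],
)

```text
time: 24.35
position: [0.5052, -0.3795, 0.2385]
eef_rot: [[0.205, 0.979, -0.0], [0.979, -0.205, 0.0], [0.0, -0.0, -1.0]]
ft_force: [-0.2, -0.1, -1.3]
opening: 0.414
gripper_force: 43.9
```

```bash
python3 - <<'E'
from h import *
st()
c=cap("wrist","w4")
x=plan([*uni(-.085,-.085),.068],Rt(1.37),8)
for q in [(-.165,.124),(-.165,-.124),(0,.124),(0,-.124)]: print(q,proj(c,[*uni(*q),.084]).round())
E
```

```text
24.35 [ 0.5052 -0.3795  0.2385] [[0.205, 0.979, -0.0], [0.979, -0.205, 0.0], [0.0, -0.0, -1.0]] 0.4138652148971957 [-0.2 -0.1 -1.3] [-0.73  0.27  1.19  0.    1.68 -0.53]
8 rows: [0.03, 0.02, 0.53, -0.0, 0.01, -0.01] MAX 0.53
(-0.165, 0.124) [ 171. -152.]
(-0.165, -0.124) [207. 283.]
(0, 0.124) [ 482. -155.]
(0, -0.124) [444. 282.]
```

View pics/w4.png

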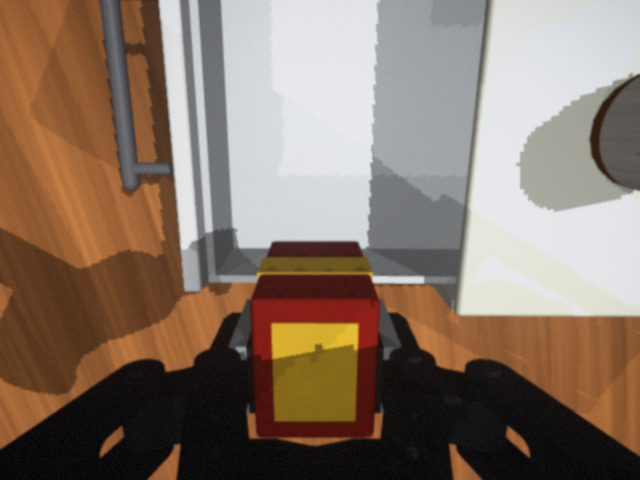

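Red is held; drawer side wall at row ~280 and front panel at columns 170–205 match predictions. Lowering it in.

Emit:
send_rows(
  rows=[
    {"x": 0.04, "y": 0.02, "z": 0.53, "ax": 0, "ay": 0, "az": 0},
    {"x": 0.04, "y": 0.02, "z": 0.53, "ax": 0, "ay": 0, "az": 0},
    {"x": 0.04, "y": 0.02, "z": 0.53, "ax": 0, "ay": 0, "az": 0},
    {"x": 0.04, "y": 0.02, "z": 0.53, "ax": 0, "ay": 0, "az": 0},
    {"x": 0.04, "y": 0.02, "z": 0.53, "ax": 0, "ay": 0, "az": 0},
    {"x": 0.04, "y": 0.02, "z": 0.53, "ax": 0, "ay": 0, "az": 0},
    {"x": 0.04, "y": 0.02, "z": 0.53, "ax": 0, "ay": 0, "az": 0},
    {"x": 0.04, "y": 0.02, "z": 0.5, "ax": 0, "ay": 0, "az": 0},
  ],
)

```text
time: 25.4
position: [0.5143, -0.3669, 0.0693]
eef_rot: [[0.204, 0.979, -0.0], [0.979, -0.204, 0.0], [0.0, -0.0, -1.0]]
ft_force: [-0.2, 0.1, -1.5]
opening: 0.412
gripper_force: 43.9
```

Emit:
send_rows(
  rows=[
    {"x": 0, "y": 0, "z": 0, "ax": 0, "ay": 0, "az": 0},
    {"x": 0, "y": 0, "z": 0, "ax": 0, "ay": 0, "az": 0},
    {"x": 0, "y": 0, "z": 0, "ax": 0, "ay": 0, "az": 0},
    {"x": 0, "y": 0, "z": 0, "ax": 0, "ay": 0, "az": 0},
    {"x": 0, "y": 0, "z": -0.4, "ax": 0, "ay": 0, "az": 0},
    {"x": 0, "y": 0, "z": -0.8, "ax": 0, "ay": 0, "az": 0},
    {"x": 0, "y": 0, "z": -0.8, "ax": 0, "ay": 0, "az": 0},
    {"x": 0, "y": 0, "z": -1, "ax": 0, "ay": 0, "az": 0},
  ],
  grip=-0.25,
)

```text
time: 26.4
position: [0.5141, -0.367, 0.1922]
eef_rot: [[0.204, 0.979, 0.0], [0.979, -0.204, -0.0], [-0.0, 0.0, -1.0]]
ft_force: [0.5, -0.6, -0.0]
opening: 0.624
gripper_force: 0.0
```

```bash
python3 - <<'E'
from h import *
st()
x=plan([.512,.288,.20],Rt(1.74),16)
c=cap("top","top2")
print(*[(q,proj(c,[*uni(*q),.077]).round()) for q in [(-.085,-.085),(-.085,-.03),(-.085,.03),(-.085,.085)]])
cv2.imwrite("pics/crop2.png",np.hstack([cv2.resize(c["color"][130:310,140:320],(400,400)),cv2.resize(c["color"][120:300,410:590],(400,400))]))
E
```

```text
26.4 [ 0.5141 -0.367   0.1922] [[0.204, 0.979, 0.0], [0.979, -0.204, -0.0], [-0.0, 0.0, -1.0]] 0.6240523735728291 [ 0.5 -0.6 -0. ] [-0.71  0.29  1.26 -0.    1.59 -0.5 ]
16 rows: [1.03, -0.03, -0.01, 0.0, 0.0, -0.22] MAX 1.03
((-0.085, -0.085), array([523., 252.])) ((-0.085, -0.03), array([497., 247.])) ((-0.085, 0.03), array([469., 241.])) ((-0.085, 0.085), array([443., 236.]))
```

View pics/crop2.png

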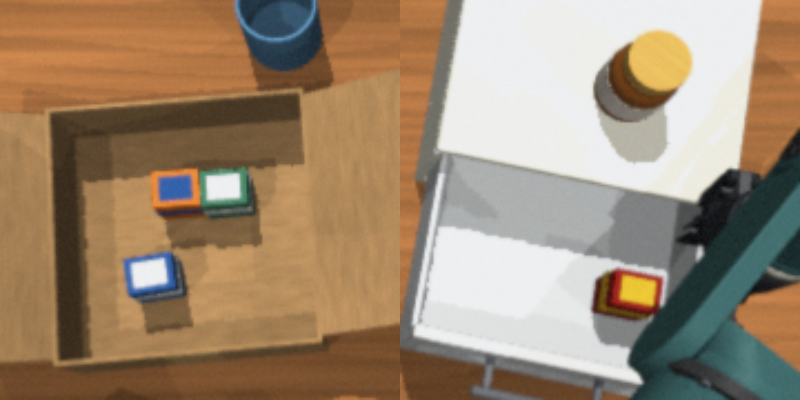

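Red stands in the drawer (crop 636,290). Orange (176,188) has been knocked over against green (225,187) in the carton, still upright; blue (152,273) is unchanged. Next blue.

Emit:
send_rows(
  rows=[
    {"x": 1, "y": -0.03, "z": -0.02, "ax": 0, "ay": 0, "az": -0.22},
    {"x": 1, "y": -0.03, "z": -0.02, "ax": 0, "ay": 0, "az": -0.22},
    {"x": 1, "y": -0.03, "z": -0.02, "ax": 0, "ay": 0, "az": -0.22},
    {"x": 1, "y": -0.03, "z": -0.02, "ax": 0, "ay": 0, "az": -0.22},
    {"x": 1, "y": -0.03, "z": -0.02, "ax": 0, "ay": 0, "az": -0.22},
    {"x": 1, "y": -0.03, "z": -0.02, "ax": 0, "ay": 0, "az": -0.22},
    {"x": 1, "y": -0.03, "z": -0.02, "ax": 0, "ay": 0, "az": -0.22},
    {"x": 1, "y": -0.03, "z": -0.02, "ax": 0, "ay": 0, "az": -0.22},
  ],
)

```text
time: 27.45
position: [0.5449, -0.0477, 0.1981]
eef_rot: [[0.021, 1.0, 0.002], [1.0, -0.021, -0.0], [-0.0, 0.002, -1.0]]
ft_force: [0.3, 0.0, 0.4]
opening: 0.622
gripper_force: 0.0
```

Emit:
send_rows(
  rows=[
    {"x": 1, "y": -0.03, "z": -0.02, "ax": 0, "ay": 0, "az": -0.22},
    {"x": 1, "y": -0.03, "z": -0.02, "ax": 0, "ay": 0, "az": -0.22},
    {"x": 1, "y": -0.03, "z": -0.02, "ax": 0, "ay": 0, "az": -0.22},
    {"x": 1, "y": -0.03, "z": -0.02, "ax": 0, "ay": 0, "az": -0.22},
    {"x": 1, "y": -0.03, "z": -0.02, "ax": 0, "ay": 0, "az": -0.22},
    {"x": 1, "y": -0.03, "z": -0.02, "ax": 0, "ay": 0, "az": -0.22},
    {"x": 1, "y": -0.03, "z": -0.02, "ax": 0, "ay": 0, "az": -0.22},
    {"x": 1, "y": -0.03, "z": -0.02, "ax": 0, "ay": 0, "az": -0.22},
  ],
)

```text
time: 28.45
position: [0.5161, 0.2709, 0.2045]
eef_rot: [[-0.163, 0.987, 0.002], [0.987, 0.163, 0.001], [0.0, 0.002, -1.0]]
ft_force: [0.2, 0.6, -0.1]
opening: 0.624
gripper_force: 0.0
```

```bash
python3 - <<'E'
from h import *
st()
P=[.5115,.288]
x=plan([*P,.052],Rt(1.74),8)
y=plan([*uni(-.085,.085),.24],Rt(1.37),16,[*P,.24],Rt(1.74))
c=cap("wrist","w5"); print(proj(c,[*P,.064]))
t=load("top2")
for n,p in dict(orange=(219.2,214.6),green=(241.25,214.2),blue=(208.4,252.9)).items(): print(n,onz(t,p,.064).round(4))
E
```

```text
28.45 [0.5161 0.2709 0.2045] [[-0.163, 0.987, 0.002], [0.987, 0.163, 0.001], [0.0, 0.002, -1.0]] 0.6236530823360631 [ 0.2  0.6 -0.1] [ 0.39  0.17  1.38 -0.    1.59  0.22]
8 rows: [0.05, -0.01, 0.48, 0.0, -0.0, -0.01] MAX 0.48
16 rows: [-0.78, 0.06, 0.0, 0.0, 0.0, 0.22] MAX 0.78
[311.27428071 211.52045657]
orange [0.5943 0.2659 0.064 ]
green [0.5952 0.2189 0.064 ]
blue [0.5113 0.2856 0.064 ]
```

View pics/w5.png

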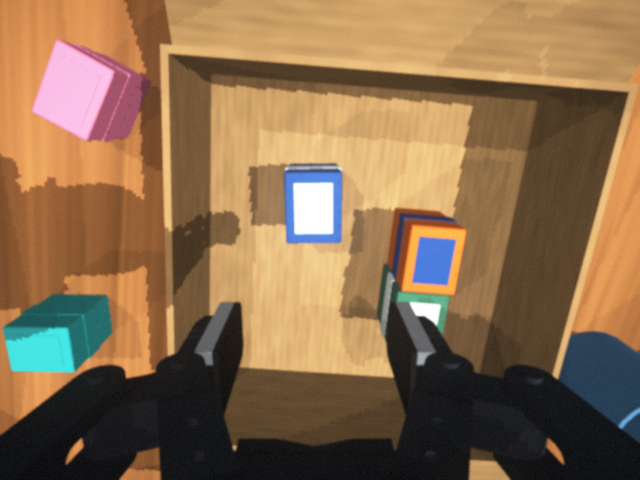

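Blue top centre at (313,206) vs predicted (311,211), good; orange (433,257) aligned, touching green. Grasping blue.

Emit:
send_rows(
  rows=[
    {"x": 0.06, "y": 0, "z": 0.48, "ax": 0, "ay": 0, "az": 0},
    {"x": 0.06, "y": 0, "z": 0.48, "ax": 0, "ay": 0, "az": 0},
    {"x": 0.06, "y": 0, "z": 0.48, "ax": 0, "ay": 0, "az": 0},
    {"x": 0.06, "y": 0, "z": 0.48, "ax": 0, "ay": 0, "az": 0},
    {"x": 0.06, "y": 0, "z": 0.48, "ax": 0, "ay": 0, "az": 0},
    {"x": 0.06, "y": 0, "z": 0.48, "ax": 0, "ay": 0, "az": 0},
    {"x": 0.06, "y": 0, "z": 0.48, "ax": 0, "ay": 0, "az": 0},
    {"x": 0.06, "y": 0, "z": 0.48, "ax": 0, "ay": 0, "az": 0},
  ],
)

```text
time: 29.5
position: [0.5131, 0.2887, 0.0482]
eef_rot: [[-0.162, 0.987, 0.0], [0.987, 0.162, -0.0], [-0.0, 0.0, -1.0]]
ft_force: [-0.1, 0.6, -0.9]
opening: 0.627
gripper_force: 0.0
```

Emit:
send_rows(
  rows=[
    {"x": 0, "y": 0, "z": 0, "ax": 0, "ay": 0, "az": 0},
    {"x": 0, "y": 0, "z": 0, "ax": 0, "ay": 0, "az": 0},
    {"x": 0, "y": 0, "z": 0, "ax": 0, "ay": 0, "az": 0},
    {"x": 0, "y": 0, "z": 0, "ax": 0, "ay": 0, "az": 0},
    {"x": 0, "y": 0, "z": 0, "ax": 0, "ay": 0, "az": 0},
    {"x": 0, "y": 0, "z": 0, "ax": 0, "ay": 0, "az": 0},
    {"x": 0, "y": 0, "z": 0, "ax": 0, "ay": 0, "az": 0},
    {"x": 0, "y": 0, "z": 0, "ax": 0, "ay": 0, "az": 0},
  ],
  grip=1,
  grip_force=40,
)

```text
time: 30.5
position: [0.513, 0.2884, 0.0495]
eef_rot: [[-0.162, 0.987, -0.0], [0.987, 0.162, -0.0], [-0.0, -0.0, -1.0]]
ft_force: [-0.1, -1.0, -0.8]
opening: 0.415
gripper_force: 43.8
```

Emit:
send_rows(
  rows=[
    {"x": 0, "y": 0, "z": -0.58, "ax": 0, "ay": 0, "az": 0},
    {"x": 0, "y": 0, "z": -0.58, "ax": 0, "ay": 0, "az": 0},
    {"x": 0, "y": 0, "z": -0.58, "ax": 0, "ay": 0, "az": 0},
    {"x": 0, "y": 0, "z": -0.58, "ax": 0, "ay": 0, "az": 0},
    {"x": 0, "y": 0, "z": -0.58, "ax": 0, "ay": 0, "az": 0},
    {"x": 0, "y": 0, "z": -0.58, "ax": 0, "ay": 0, "az": 0},
    {"x": 0, "y": 0, "z": -0.58, "ax": 0, "ay": 0, "az": 0},
    {"x": 0, "y": 0, "z": -0.58, "ax": 0, "ay": 0, "az": 0},
  ],
)

```text
time: 31.5
position: [0.5129, 0.2884, 0.2357]
eef_rot: [[-0.162, 0.987, -0.0], [0.987, 0.162, -0.0], [-0.0, -0.0, -1.0]]
ft_force: [-0.6, -0.3, -2.1]
opening: 0.418
gripper_force: 43.8
```

Emit:
send_rows(
  rows=[
    {"x": -0.78, "y": 0.06, "z": 0, "ax": 0, "ay": 0, "az": 0.22},
    {"x": -0.78, "y": 0.06, "z": 0, "ax": 0, "ay": 0, "az": 0.22},
    {"x": -0.78, "y": 0.06, "z": 0, "ax": 0, "ay": 0, "az": 0.22},
    {"x": -0.78, "y": 0.06, "z": 0, "ax": 0, "ay": 0, "az": 0.22},
    {"x": -0.78, "y": 0.06, "z": 0, "ax": 0, "ay": 0, "az": 0.22},
    {"x": -0.78, "y": 0.06, "z": 0, "ax": 0, "ay": 0, "az": 0.22},
    {"x": -0.78, "y": 0.06, "z": 0, "ax": 0, "ay": 0, "az": 0.22},
    {"x": -0.78, "y": 0.06, "z": 0, "ax": 0, "ay": 0, "az": 0.22},
  ],
)

```text
time: 32.5
position: [0.5526, 0.0406, 0.2351]
eef_rot: [[0.022, 1.0, 0.0], [1.0, -0.022, -0.0], [-0.0, 0.0, -1.0]]
ft_force: [-0.6, 0.4, -0.7]
opening: 0.419
gripper_force: 43.9
```

Emit:
send_rows(
  rows=[
    {"x": -0.78, "y": 0.06, "z": 0, "ax": 0, "ay": 0, "az": 0.22},
    {"x": -0.78, "y": 0.06, "z": 0, "ax": 0, "ay": 0, "az": 0.22},
    {"x": -0.78, "y": 0.06, "z": 0, "ax": 0, "ay": 0, "az": 0.22},
    {"x": -0.78, "y": 0.06, "z": 0, "ax": 0, "ay": 0, "az": 0.22},
    {"x": -0.78, "y": 0.06, "z": 0, "ax": 0, "ay": 0, "az": 0.22},
    {"x": -0.78, "y": 0.06, "z": 0, "ax": 0, "ay": 0, "az": 0.22},
    {"x": -0.78, "y": 0.06, "z": 0, "ax": 0, "ay": 0, "az": 0.22},
    {"x": -0.78, "y": 0.06, "z": 0, "ax": 0, "ay": 0, "az": 0.22},
  ],
)

```text
time: 33.5
position: [0.5462, -0.2093, 0.235]
eef_rot: [[0.205, 0.979, -0.0], [0.979, -0.205, 0.0], [-0.0, -0.0, -1.0]]
ft_force: [0.4, 0.1, -0.6]
opening: 0.415
gripper_force: 43.9
```

```bash
python3 - <<'E'
from h import *
st()
x=plan([*uni(-.085,.09),.068],Rt(1.37),8)
c=load("w5");print(onz(c,(433,257),.064))
E
```

```text
33.5 [ 0.5462 -0.2093  0.235 ] [[0.205, 0.979, -0.0], [0.979, -0.205, 0.0], [-0.0, -0.0, -1.0]] 0.4151218737416221 [ 0.4  0.1 -0.6] [-0.46  0.17  1.32 -0.    1.65 -0.26]
8 rows: [0.01, -0.0, 0.52, -0.0, 0.0, -0.01] MAX 0.52
[0.5944143  0.27116225 0.064     ]
```

Emit:
send_rows(
  rows=[
    {"x": 0.01, "y": 0, "z": 0.53, "ax": 0, "ay": 0, "az": 0},
    {"x": 0.01, "y": 0, "z": 0.53, "ax": 0, "ay": 0, "az": 0},
    {"x": 0.01, "y": 0, "z": 0.53, "ax": 0, "ay": 0, "az": 0},
    {"x": 0.01, "y": 0, "z": 0.53, "ax": 0, "ay": 0, "az": 0},
    {"x": 0.01, "y": 0, "z": 0.53, "ax": 0, "ay": 0, "az": 0},
    {"x": 0.01, "y": 0, "z": 0.53, "ax": 0, "ay": 0, "az": 0},
    {"x": 0.01, "y": 0, "z": 0.53, "ax": 0, "ay": 0, "az": 0},
    {"x": 0.01, "y": 0, "z": 0.52, "ax": 0, "ay": 0, "az": 0},
  ],
)

```text
time: 34.5
position: [0.5469, -0.2051, 0.0652]
eef_rot: [[0.204, 0.979, -0.0], [0.979, -0.204, -0.0], [-0.0, -0.0, -1.0]]
ft_force: [-0.9, 0.1, -0.4]
opening: 0.418
gripper_force: 44.0
```

Emit:
send_rows(
  rows=[
    {"x": 0, "y": 0, "z": 0, "ax": 0, "ay": 0, "az": 0},
    {"x": 0, "y": 0, "z": 0, "ax": 0, "ay": 0, "az": 0},
    {"x": 0, "y": 0, "z": 0, "ax": 0, "ay": 0, "az": 0},
    {"x": 0, "y": 0, "z": 0, "ax": 0, "ay": 0, "az": 0},
    {"x": 0, "y": 0, "z": -0.5, "ax": 0, "ay": 0, "az": 0},
    {"x": 0, "y": 0, "z": -0.9, "ax": 0, "ay": 0, "az": 0},
    {"x": 0, "y": 0, "z": -0.9, "ax": 0, "ay": 0, "az": 0},
    {"x": 0, "y": 0, "z": -1, "ax": 0, "ay": 0, "az": 0},
  ],
  grip=-0.25,
)

```text
time: 35.5
position: [0.5468, -0.2051, 0.1992]
eef_rot: [[0.204, 0.979, -0.0], [0.979, -0.204, -0.0], [-0.0, 0.0, -1.0]]
ft_force: [-0.1, 0.1, 0.0]
opening: 0.622
gripper_force: 0.0
```

```bash
python3 - <<'E'
from h import *
st()
x=plan([.5944,.2695,.20],Rt(1.70),16)
plan([.5944,.2695,.052],Rt(1.70),8,*x)
plan([*uni(-.085,.035),.24],Rt(1.37),16,[.5944,.2695,.24],Rt(1.70))
E
```

```text
35.5 [ 0.5468 -0.2051  0.1992] [[0.204, 0.979, -0.0], [0.979, -0.204, -0.0], [-0.0, 0.0, -1.0]] 0.6215122666895206 [-0.1  0.1  0. ] [-0.46  0.18  1.38 -0.    1.58 -0.25]
16 rows: [0.75, 0.04, -0.0, -0.0, 0.0, -0.2] MAX 0.75
8 rows: [0.0, 0.0, 0.46, 0.0, 0.0, 0.0] MAX 0.46
16 rows: [-0.83, -0.07, 0.0, 0.0, 0.0, 0.2] MAX 0.83
```

Emit:
send_rows(
  rows=[
    {"x": 0.75, "y": 0.04, "z": 0, "ax": 0, "ay": 0, "az": -0.2},
    {"x": 0.75, "y": 0.04, "z": 0, "ax": 0, "ay": 0, "az": -0.2},
    {"x": 0.75, "y": 0.04, "z": 0, "ax": 0, "ay": 0, "az": -0.2},
    {"x": 0.75, "y": 0.04, "z": 0, "ax": 0, "ay": 0, "az": -0.2},
    {"x": 0.75, "y": 0.04, "z": 0, "ax": 0, "ay": 0, "az": -0.2},
    {"x": 0.75, "y": 0.04, "z": 0, "ax": 0, "ay": 0, "az": -0.2},
    {"x": 0.75, "y": 0.04, "z": 0, "ax": 0, "ay": 0, "az": -0.2},
    {"x": 0.75, "y": 0.04, "z": 0, "ax": 0, "ay": 0, "az": -0.2},
  ],
)

```text
time: 36.5
position: [0.5915, 0.0318, 0.1985]
eef_rot: [[0.037, 0.999, 0.001], [0.999, -0.037, -0.0], [-0.0, 0.001, -1.0]]
ft_force: [0.7, -0.0, -0.5]
opening: 0.622
gripper_force: 0.0
```

Emit:
send_rows(
  rows=[
    {"x": 0.75, "y": 0.04, "z": 0, "ax": 0, "ay": 0, "az": -0.2},
    {"x": 0.75, "y": 0.04, "z": 0, "ax": 0, "ay": 0, "az": -0.2},
    {"x": 0.75, "y": 0.04, "z": 0, "ax": 0, "ay": 0, "az": -0.2},
    {"x": 0.75, "y": 0.04, "z": 0, "ax": 0, "ay": 0, "az": -0.2},
    {"x": 0.75, "y": 0.04, "z": 0, "ax": 0, "ay": 0, "az": -0.2},
    {"x": 0.75, "y": 0.04, "z": 0, "ax": 0, "ay": 0, "az": -0.2},
    {"x": 0.75, "y": 0.04, "z": 0, "ax": 0, "ay": 0, "az": -0.2},
    {"x": 0.75, "y": 0.04, "z": 0, "ax": 0, "ay": 0, "az": -0.2},
  ],
)

```text
time: 37.5
position: [0.5957, 0.2718, 0.1984]
eef_rot: [[-0.13, 0.992, 0.001], [0.992, 0.13, 0.0], [0.0, 0.001, -1.0]]
ft_force: [-0.1, 0.2, 0.3]
opening: 0.625
gripper_force: 0.0
```

```bash
python3 - <<'E'
from h import *
st()
c=cap("wrist","w6"); print(proj(c,[.5944,.2695,.064]),proj(c,[.5955,.221,.064]))
im=c["color"]; hsv=cv2.cvtColor(im,cv2.COLOR_BGR2HSV)
for n,lo,hi in [("orange",(5,200,180),(14,255,255)),("bluepatch",(108,150,60),(125,255,255)),("green",(65,80,40),(85,255,255))]:
    m=cv2.inRange(hsv,lo,hi); m[300:]=0
    k,l,s,ce=cv2.connectedComponentsWithStats(m)
    for i in range(1,k):
        if s[i,4]>300: print(n,s[i],ce[i].round(), onz(c,ce[i],.064).round(4), cv2.minAreaRect(np.argwhere(l==i)[:,::-1].astype(np.float32)))
x=plan([.5944,.2695,.052],Rt(1.7),8)
E
```

```text
37.5 [0.5957 0.2718 0.1984] [[-0.13, 0.992, 0.001], [0.992, 0.13, 0.0], [0.0, 0.001, -1.0]] 0.6250872393130461 [-0.1  0.2  0.3] [ 0.34  0.34  1.19 -0.    1.61  0.21]
[311.87512136 244.22151017] [304.13862223 314.26947245]
bluepatch [ 296  223   36   46 1532] [313. 246.] [0.5955 0.2687 0.064 ] ((313.5726623535156, 245.68289184570312), (34.292579650878906, 44.804176330566406), 2.2906100749969482)
green [281 278  53  22 581] [306. 287.] [0.5945 0.2404 0.064 ] ((307.0, 288.5), (21.0, 52.0), 90.0)
8 rows: [-0.02, -0.0, 0.46, 0.0, -0.0, 0.01] MAX 0.46
```

Emit:
send_rows(
  rows=[
    {"x": -0.01, "y": 0, "z": 0.46, "ax": 0, "ay": 0, "az": 0},
    {"x": -0.01, "y": 0, "z": 0.46, "ax": 0, "ay": 0, "az": 0},
    {"x": -0.01, "y": 0, "z": 0.46, "ax": 0, "ay": 0, "az": 0},
    {"x": -0.01, "y": 0, "z": 0.46, "ax": 0, "ay": 0, "az": 0},
    {"x": -0.01, "y": 0, "z": 0.46, "ax": 0, "ay": 0, "az": 0},
    {"x": -0.01, "y": 0, "z": 0.46, "ax": 0, "ay": 0, "az": 0},
    {"x": -0.01, "y": 0, "z": 0.46, "ax": 0, "ay": 0, "az": 0},
    {"x": -0.01, "y": 0, "z": 0.46, "ax": 0, "ay": 0, "az": 0},
  ],
)

```text
time: 38.55
position: [0.5961, 0.2676, 0.0495]
eef_rot: [[-0.129, 0.992, 0.0], [0.992, 0.129, -0.0], [-0.0, 0.0, -1.0]]
ft_force: [0.6, 1.1, -0.1]
opening: 0.629
gripper_force: 0.0
```

Emit:
send_rows(
  rows=[
    {"x": 0, "y": 0, "z": 0, "ax": 0, "ay": 0, "az": 0},
    {"x": 0, "y": 0, "z": 0, "ax": 0, "ay": 0, "az": 0},
    {"x": 0, "y": 0, "z": 0, "ax": 0, "ay": 0, "az": 0},
    {"x": 0, "y": 0, "z": 0, "ax": 0, "ay": 0, "az": 0},
    {"x": 0, "y": 0, "z": 0, "ax": 0, "ay": 0, "az": 0},
    {"x": 0, "y": 0, "z": 0, "ax": 0, "ay": 0, "az": 0},
    {"x": 0, "y": 0, "z": 0, "ax": 0, "ay": 0, "az": 0},
    {"x": 0, "y": 0, "z": 0, "ax": 0, "ay": 0, "az": 0},
  ],
  grip=1,
  grip_force=40,
)

```text
time: 39.55
position: [0.5961, 0.2676, 0.0507]
eef_rot: [[-0.129, 0.992, 0.0], [0.992, 0.129, -0.0], [-0.0, 0.0, -1.0]]
ft_force: [-0.1, -0.8, -1.2]
opening: 0.415
gripper_force: 43.1
```

Emit:
send_rows(
  rows=[
    {"x": 0, "y": 0, "z": -0.58, "ax": 0, "ay": 0, "az": 0},
    {"x": 0, "y": 0, "z": -0.58, "ax": 0, "ay": 0, "az": 0},
    {"x": 0, "y": 0, "z": -0.58, "ax": 0, "ay": 0, "az": 0},
    {"x": 0, "y": 0, "z": -0.58, "ax": 0, "ay": 0, "az": 0},
    {"x": 0, "y": 0, "z": -0.58, "ax": 0, "ay": 0, "az": 0},
    {"x": 0, "y": 0, "z": -0.58, "ax": 0, "ay": 0, "az": 0},
    {"x": 0, "y": 0, "z": -0.58, "ax": 0, "ay": 0, "az": 0},
    {"x": 0, "y": 0, "z": -0.58, "ax": 0, "ay": 0, "az": 0},
  ],
)

```text
time: 40.55
position: [0.596, 0.2676, 0.237]
eef_rot: [[-0.129, 0.992, -0.0], [0.992, 0.129, -0.0], [-0.0, -0.0, -1.0]]
ft_force: [0.4, 0.9, -1.0]
opening: 0.421
gripper_force: 43.1
```

Emit:
send_rows(
  rows=[
    {"x": -0.83, "y": -0.07, "z": 0, "ax": 0, "ay": 0, "az": 0.2},
    {"x": -0.83, "y": -0.07, "z": 0, "ax": 0, "ay": 0, "az": 0.2},
    {"x": -0.83, "y": -0.07, "z": 0, "ax": 0, "ay": 0, "az": 0.2},
    {"x": -0.83, "y": -0.07, "z": 0, "ax": 0, "ay": 0, "az": 0.2},
    {"x": -0.83, "y": -0.07, "z": 0, "ax": 0, "ay": 0, "az": 0.2},
    {"x": -0.83, "y": -0.07, "z": 0, "ax": 0, "ay": 0, "az": 0.2},
    {"x": -0.83, "y": -0.07, "z": 0, "ax": 0, "ay": 0, "az": 0.2},
    {"x": -0.83, "y": -0.07, "z": 0, "ax": 0, "ay": 0, "az": 0.2},
  ],
)

```text
time: 41.55
position: [0.5884, 0.0004, 0.2363]
eef_rot: [[0.039, 0.999, 0.0], [0.999, -0.039, -0.0], [-0.0, 0.0, -1.0]]
ft_force: [-0.1, 0.6, -1.4]
opening: 0.414
gripper_force: 43.1
```

Emit:
send_rows(
  rows=[
    {"x": -0.83, "y": -0.07, "z": 0, "ax": 0, "ay": 0, "az": 0.2},
    {"x": -0.83, "y": -0.07, "z": 0, "ax": 0, "ay": 0, "az": 0.2},
    {"x": -0.83, "y": -0.07, "z": 0, "ax": 0, "ay": 0, "az": 0.2},
    {"x": -0.83, "y": -0.07, "z": 0, "ax": 0, "ay": 0, "az": 0.2},
    {"x": -0.83, "y": -0.07, "z": 0, "ax": 0, "ay": 0, "az": 0.2},
    {"x": -0.83, "y": -0.07, "z": 0, "ax": 0, "ay": 0, "az": 0.2},
    {"x": -0.83, "y": -0.07, "z": 0, "ax": 0, "ay": 0, "az": 0.2},
    {"x": -0.83, "y": -0.07, "z": 0, "ax": 0, "ay": 0, "az": 0.2},
  ],
)

```text
time: 42.55
position: [0.5365, -0.2607, 0.2364]
eef_rot: [[0.205, 0.979, 0.0], [0.979, -0.205, -0.0], [-0.0, 0.0, -1.0]]
ft_force: [0.9, 0.0, -1.5]
opening: 0.42
gripper_force: 43.1
```

```bash
python3 - <<'E'
from h import *
st()
x=plan([*uni(-.085,.035),.068],Rt(1.37),8)
cap("top","top3"); cap("wrist","w7")
E
```

```text
42.55 [ 0.5365 -0.2607  0.2364] [[0.205, 0.979, 0.0], [0.979, -0.205, -0.0], [-0.0, 0.0, -1.0]] 0.41991941159532586 [ 0.9  0.  -1.5] [-0.55  0.2   1.29 -0.    1.66 -0.34]
8 rows: [0.0, -0.01, 0.53, 0.0, 0.0, -0.01] MAX 0.53
```

Emit:
send_rows(
  rows=[
    {"x": 0, "y": -0.01, "z": 0.53, "ax": 0, "ay": 0, "az": 0},
    {"x": 0, "y": -0.01, "z": 0.53, "ax": 0, "ay": 0, "az": 0},
    {"x": 0, "y": -0.01, "z": 0.53, "ax": 0, "ay": 0, "az": 0},
    {"x": 0, "y": -0.01, "z": 0.53, "ax": 0, "ay": 0, "az": 0},
    {"x": 0, "y": -0.01, "z": 0.53, "ax": 0, "ay": 0, "az": 0},
    {"x": 0, "y": -0.01, "z": 0.53, "ax": 0, "ay": 0, "az": 0},
    {"x": 0, "y": -0.01, "z": 0.53, "ax": 0, "ay": 0, "az": 0},
    {"x": 0, "y": -0.01, "z": 0.52, "ax": 0, "ay": 0, "az": 0},
  ],
)

```text
time: 43.65
position: [0.534, -0.2581, 0.0665]
eef_rot: [[0.203, 0.979, 0.0], [0.979, -0.203, 0.0], [0.0, 0.0, -1.0]]
ft_force: [0.6, 0.0, -0.9]
opening: 0.416
gripper_force: 43.2
```

Emit:
send_rows(
  rows=[
    {"x": 0, "y": 0, "z": 0, "ax": 0, "ay": 0, "az": 0},
    {"x": 0, "y": 0, "z": 0, "ax": 0, "ay": 0, "az": 0},
    {"x": 0, "y": 0, "z": 0, "ax": 0, "ay": 0, "az": 0},
    {"x": 0, "y": 0, "z": 0, "ax": 0, "ay": 0, "az": 0},
    {"x": 0, "y": 0, "z": -0.5, "ax": 0, "ay": 0, "az": 0},
    {"x": 0, "y": 0, "z": -0.9, "ax": 0, "ay": 0, "az": 0},
    {"x": 0, "y": 0, "z": -0.9, "ax": 0, "ay": 0, "az": 0},
    {"x": 0, "y": 0, "z": -1, "ax": 0, "ay": 0, "az": 0},
  ],
  grip=-0.25,
)

```text
time: 44.65
position: [0.5336, -0.2589, 0.2004]
eef_rot: [[0.204, 0.979, 0.0], [0.979, -0.204, -0.0], [-0.0, 0.0, -1.0]]
ft_force: [1.3, -0.3, 0.2]
opening: 0.622
gripper_force: 0.0
```

```bash
python3 - <<'E'
from h import *
st()
P=[.5955,.221]
x=plan([*P,.20],Rt(1.70),16)
plan([*uni(-.085,-.018),.24],Rt(1.37),16,[*P,.24],Rt(1.70))
E
```

```text
44.65 [ 0.5336 -0.2589  0.2004] [[0.204, 0.979, 0.0], [0.979, -0.204, -0.0], [-0.0, 0.0, -1.0]] 0.6217143333499198 [ 1.3 -0.3  0.2] [-0.55  0.2   1.35  0.    1.59 -0.34]
16 rows: [0.76, 0.06, 0.0, 0.0, 0.0, -0.2] MAX 0.76
16 rows: [-0.84, -0.09, 0.0, 0.0, 0.0, 0.2] MAX 0.84
```

Emit:
send_rows(
  rows=[
    {"x": 0.76, "y": 0.06, "z": 0, "ax": 0, "ay": 0, "az": -0.2},
    {"x": 0.76, "y": 0.06, "z": 0, "ax": 0, "ay": 0, "az": -0.2},
    {"x": 0.76, "y": 0.06, "z": 0, "ax": 0, "ay": 0, "az": -0.2},
    {"x": 0.76, "y": 0.06, "z": 0, "ax": 0, "ay": 0, "az": -0.2},
    {"x": 0.76, "y": 0.06, "z": 0, "ax": 0, "ay": 0, "az": -0.2},
    {"x": 0.76, "y": 0.06, "z": 0, "ax": 0, "ay": 0, "az": -0.2},
    {"x": 0.76, "y": 0.06, "z": 0, "ax": 0, "ay": 0, "az": -0.2},
    {"x": 0.76, "y": 0.06, "z": 0, "ax": 0, "ay": 0, "az": -0.2},
  ],
)

```text
time: 45.65
position: [0.585, -0.0198, 0.1997]
eef_rot: [[0.038, 0.999, 0.001], [0.999, -0.038, -0.0], [-0.0, 0.001, -1.0]]
ft_force: [0.5, -0.1, 1.0]
opening: 0.621
gripper_force: 0.0
```

Emit:
send_rows(
  rows=[
    {"x": 0.76, "y": 0.06, "z": 0, "ax": 0, "ay": 0, "az": -0.2},
    {"x": 0.76, "y": 0.06, "z": 0, "ax": 0, "ay": 0, "az": -0.2},
    {"x": 0.76, "y": 0.06, "z": 0, "ax": 0, "ay": 0, "az": -0.2},
    {"x": 0.76, "y": 0.06, "z": 0, "ax": 0, "ay": 0, "az": -0.2},
    {"x": 0.76, "y": 0.06, "z": 0, "ax": 0, "ay": 0, "az": -0.2},
    {"x": 0.76, "y": 0.06, "z": 0, "ax": 0, "ay": 0, "az": -0.2},
    {"x": 0.76, "y": 0.06, "z": 0, "ax": 0, "ay": 0, "az": -0.2},
    {"x": 0.76, "y": 0.06, "z": 0, "ax": 0, "ay": 0, "az": -0.2},
  ],
)

```text
time: 46.65
position: [0.5955, 0.2237, 0.1996]
eef_rot: [[-0.13, 0.992, 0.001], [0.992, 0.13, 0.0], [0.0, 0.001, -1.0]]
ft_force: [0.0, 0.9, 0.0]
opening: 0.626
gripper_force: 0.0
```

```bash
python3 - <<'E'
from h import *
st()
c=cap("wrist","w8"); print(proj(c,[.5955,.221,.064]))
im=c["color"]; hsv=cv2.cvtColor(im,cv2.COLOR_BGR2HSV)
for n,lo,hi in [("green",(65,80,40),(85,255,255)),("white",(0,0,170),(179,40,255))]:
    m=cv2.inRange(hsv,lo,hi); m[330:]=0
    k,l,s,ce=cv2.connectedComponentsWithStats(m)
    for i in range(1,k):
        if s[i,4]>300: print(n,s[i],ce[i].round(), onz(c,ce[i],.064).round(4), cv2.minAreaRect(np.argwhere(l==i)[:,::-1].astype(np.float32)))
x=plan([.5955,.221,.05],Rt(1.7),8)
E
```

```text
46.65 [0.5955 0.2237 0.1996] [[-0.13, 0.992, 0.001], [0.992, 0.13, 0.0], [0.0, 0.001, -1.0]] 0.6262514765383026 [0.  0.9 0. ] [ 0.27  0.29  1.24 -0.    1.61  0.14]
[313.80923513 244.55033677]
green [ 289  206   56   70 1662] [316. 237.] [0.5962 0.226  0.064 ] ((316.5, 240.5), (69.0, 55.0), 90.0)
white [ 296  218   41   51 1952] [316. 243.] [0.5965 0.2224 0.064 ] ((315.729736328125, 242.60763549804688), (39.41144943237305, 49.938934326171875), 1.9091522693634033)
8 rows: [-0.02, -0.0, 0.47, 0.0, -0.0, 0.01] MAX 0.47
```

Emit:
send_rows(
  rows=[
    {"x": -0.01, "y": 0, "z": 0.46, "ax": 0, "ay": 0, "az": 0},
    {"x": -0.01, "y": 0, "z": 0.46, "ax": 0, "ay": 0, "az": 0},
    {"x": -0.01, "y": 0, "z": 0.46, "ax": 0, "ay": 0, "az": 0},
    {"x": -0.01, "y": 0, "z": 0.46, "ax": 0, "ay": 0, "az": 0},
    {"x": 0, "y": 0, "z": 0.46, "ax": 0, "ay": 0, "az": 0},
    {"x": 0, "y": 0, "z": 0.46, "ax": 0, "ay": 0, "az": 0},
    {"x": 0, "y": 0, "z": 0.46, "ax": 0, "ay": 0, "az": 0},
    {"x": 0, "y": 0, "z": 0.46, "ax": 0, "ay": 0, "az": 0},
  ],
)

```text
time: 47.7
position: [0.5957, 0.2212, 0.0507]
eef_rot: [[-0.129, 0.992, 0.0], [0.992, 0.129, -0.0], [-0.0, 0.0, -1.0]]
ft_force: [0.2, 0.3, 0.5]
opening: 0.627
gripper_force: 0.0
```

Emit:
send_rows(
  rows=[
    {"x": 0, "y": 0, "z": 0, "ax": 0, "ay": 0, "az": 0},
    {"x": 0, "y": 0, "z": 0, "ax": 0, "ay": 0, "az": 0},
    {"x": 0, "y": 0, "z": 0, "ax": 0, "ay": 0, "az": 0},
    {"x": 0, "y": 0, "z": 0, "ax": 0, "ay": 0, "az": 0},
    {"x": 0, "y": 0, "z": 0, "ax": 0, "ay": 0, "az": 0},
    {"x": 0, "y": 0, "z": 0, "ax": 0, "ay": 0, "az": 0},
    {"x": 0, "y": 0, "z": 0, "ax": 0, "ay": 0, "az": 0},
    {"x": 0, "y": 0, "z": 0, "ax": 0, "ay": 0, "az": 0},
  ],
  grip=1,
  grip_force=40,
)

```text
time: 48.7
position: [0.5957, 0.2211, 0.0519]
eef_rot: [[-0.129, 0.992, 0.0], [0.992, 0.129, -0.0], [-0.0, 0.0, -1.0]]
ft_force: [0.4, 0.2, -1.4]
opening: 0.413
gripper_force: 43.7
```

Emit:
send_rows(
  rows=[
    {"x": 0, "y": 0, "z": -0.58, "ax": 0, "ay": 0, "az": 0},
    {"x": 0, "y": 0, "z": -0.58, "ax": 0, "ay": 0, "az": 0},
    {"x": 0, "y": 0, "z": -0.58, "ax": 0, "ay": 0, "az": 0},
    {"x": 0, "y": 0, "z": -0.58, "ax": 0, "ay": 0, "az": 0},
    {"x": 0, "y": 0, "z": -0.58, "ax": 0, "ay": 0, "az": 0},
    {"x": 0, "y": 0, "z": -0.58, "ax": 0, "ay": 0, "az": 0},
    {"x": 0, "y": 0, "z": -0.58, "ax": 0, "ay": 0, "az": 0},
    {"x": 0, "y": 0, "z": -0.58, "ax": 0, "ay": 0, "az": 0},
  ],
)

```text
time: 49.7
position: [0.5955, 0.2211, 0.2382]
eef_rot: [[-0.129, 0.992, -0.0], [0.992, 0.129, -0.0], [-0.0, -0.0, -1.0]]
ft_force: [0.3, -0.2, -0.4]
opening: 0.414
gripper_force: 43.7
```

Emit:
send_rows(
  rows=[
    {"x": -0.84, "y": -0.09, "z": 0, "ax": 0, "ay": 0, "az": 0.2},
    {"x": -0.84, "y": -0.09, "z": 0, "ax": 0, "ay": 0, "az": 0.2},
    {"x": -0.84, "y": -0.09, "z": 0, "ax": 0, "ay": 0, "az": 0.2},
    {"x": -0.84, "y": -0.09, "z": 0, "ax": 0, "ay": 0, "az": 0.2},
    {"x": -0.84, "y": -0.09, "z": 0, "ax": 0, "ay": 0, "az": 0.2},
    {"x": -0.84, "y": -0.09, "z": 0, "ax": 0, "ay": 0, "az": 0.2},
    {"x": -0.84, "y": -0.09, "z": 0, "ax": 0, "ay": 0, "az": 0.2},
    {"x": -0.84, "y": -0.09, "z": 0, "ax": 0, "ay": 0, "az": 0.2},
  ],
)

```text
time: 50.7
position: [0.5818, -0.0496, 0.2375]
eef_rot: [[0.039, 0.999, 0.0], [0.999, -0.039, -0.0], [-0.0, 0.0, -1.0]]
ft_force: [0.4, -0.9, -0.6]
opening: 0.42
gripper_force: 43.8
```

Emit:
send_rows(
  rows=[
    {"x": -0.84, "y": -0.09, "z": 0, "ax": 0, "ay": 0, "az": 0.2},
    {"x": -0.84, "y": -0.09, "z": 0, "ax": 0, "ay": 0, "az": 0.2},
    {"x": -0.84, "y": -0.09, "z": 0, "ax": 0, "ay": 0, "az": 0.2},
    {"x": -0.84, "y": -0.09, "z": 0, "ax": 0, "ay": 0, "az": 0.2},
    {"x": -0.84, "y": -0.09, "z": 0, "ax": 0, "ay": 0, "az": 0.2},
    {"x": -0.84, "y": -0.09, "z": 0, "ax": 0, "ay": 0, "az": 0.2},
    {"x": -0.84, "y": -0.09, "z": 0, "ax": 0, "ay": 0, "az": 0.2},
    {"x": -0.84, "y": -0.09, "z": 0, "ax": 0, "ay": 0, "az": 0.2},
  ],
)

```text
time: 51.7
position: [0.5231, -0.3132, 0.2375]
eef_rot: [[0.205, 0.979, 0.0], [0.979, -0.205, -0.0], [0.0, 0.0, -1.0]]
ft_force: [0.9, -0.0, -1.4]
opening: 0.416
gripper_force: 43.9
```

```bash
python3 - <<'E'
from h import *
st()
x=plan([*uni(-.085,-.018),.068],Rt(1.37),8)
c=cap("wrist","w9"); print(proj(c,[*uni(-.085,-.074),.077]),proj(c,[*uni(-.085,.035),.077]),proj(c,[*uni(-.085,.09),.077]))
E
```

```text
51.7 [ 0.5231 -0.3132  0.2375] [[0.205, 0.979, 0.0], [0.979, -0.205, -0.0], [0.0, 0.0, -1.0]] 0.41622535737984945 [ 0.9 -0.  -1.4] [-0.63  0.22  1.25  0.    1.67 -0.43]
8 rows: [0.01, 0.0, 0.53, 0.0, -0.0, -0.01] MAX 0.53
[315.77063996 303.48152293] [314.85369965 149.30716892] [314.30753708  57.52184868]
```

View pics/w9.png

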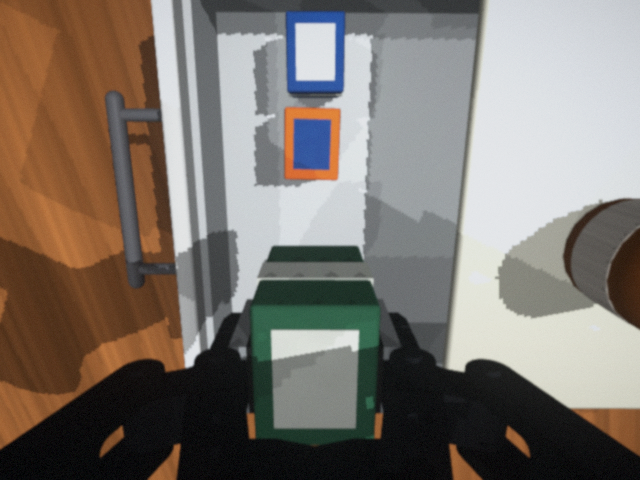

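Blue (315,52) and orange (312,144) stand in the drawer; green is held over a free spot. Placing it.

Emit:
send_rows(
  rows=[
    {"x": 0.01, "y": 0, "z": 0.53, "ax": 0, "ay": 0, "az": 0},
    {"x": 0.01, "y": 0, "z": 0.53, "ax": 0, "ay": 0, "az": 0},
    {"x": 0.01, "y": 0, "z": 0.53, "ax": 0, "ay": 0, "az": 0},
    {"x": 0.01, "y": 0, "z": 0.53, "ax": 0, "ay": 0, "az": 0},
    {"x": 0.01, "y": 0, "z": 0.53, "ax": 0, "ay": 0, "az": 0},
    {"x": 0, "y": 0, "z": 0.53, "ax": 0, "ay": 0, "az": 0},
    {"x": 0, "y": 0, "z": 0.53, "ax": 0, "ay": 0, "az": 0},
    {"x": 0, "y": 0, "z": 0.52, "ax": 0, "ay": 0, "az": 0},
  ],
)

```text
time: 52.75
position: [0.524, -0.3101, 0.0677]
eef_rot: [[0.204, 0.979, 0.0], [0.979, -0.204, -0.0], [-0.0, 0.0, -1.0]]
ft_force: [-0.4, -0.3, -2.2]
opening: 0.416
gripper_force: 43.9
```

Emit:
send_rows(
  rows=[
    {"x": 0, "y": 0, "z": 0, "ax": 0, "ay": 0, "az": 0},
    {"x": 0, "y": 0, "z": 0, "ax": 0, "ay": 0, "az": 0},
    {"x": 0, "y": 0, "z": 0, "ax": 0, "ay": 0, "az": 0},
    {"x": 0, "y": 0, "z": 0, "ax": 0, "ay": 0, "az": 0},
    {"x": 0, "y": 0, "z": -0.5, "ax": 0, "ay": 0, "az": 0},
    {"x": 0, "y": 0, "z": -0.9, "ax": 0, "ay": 0, "az": 0},
    {"x": 0, "y": 0, "z": -0.9, "ax": 0, "ay": 0, "az": 0},
    {"x": 0, "y": 0, "z": -1, "ax": 0, "ay": 0, "az": 0},
  ],
  grip=-0.25,
)

```text
time: 53.75
position: [0.524, -0.3102, 0.2031]
eef_rot: [[0.204, 0.979, 0.001], [0.979, -0.204, -0.001], [-0.001, 0.001, -1.0]]
ft_force: [-0.2, -0.5, -0.3]
opening: 0.627
gripper_force: 0.0
```

```bash
python3 - <<'E'
from h import *
st()
x=plan([*uni(-.27,0),.2],Rt(1.37),8)
x=plan([*uni(-.27,0),.085],Rt(1.37),8,*x)
x=plan([*uni(-.057,0),.085],Rt(1.37),16,*x)
c=cap("wrist","w10")
E
```

```text
53.75 [ 0.524  -0.3102  0.2031] [[0.204, 0.979, 0.001], [0.979, -0.204, -0.001], [-0.001, 0.001, -1.0]] 0.6269129135710694 [-0.2 -0.5 -0.3] [-0.63  0.23  1.31 -0.    1.6  -0.42]
8 rows: [0.05, -0.58, 0.01, 0.0, 0.0, -0.01] MAX 0.58
8 rows: [0.0, 0.0, 0.36, 0.0, 0.0, 0.0] MAX 0.36
16 rows: [0.0, 0.33, 0.0, 0.0, 0.0, 0.0] MAX 0.33
```

View pics/w10.png

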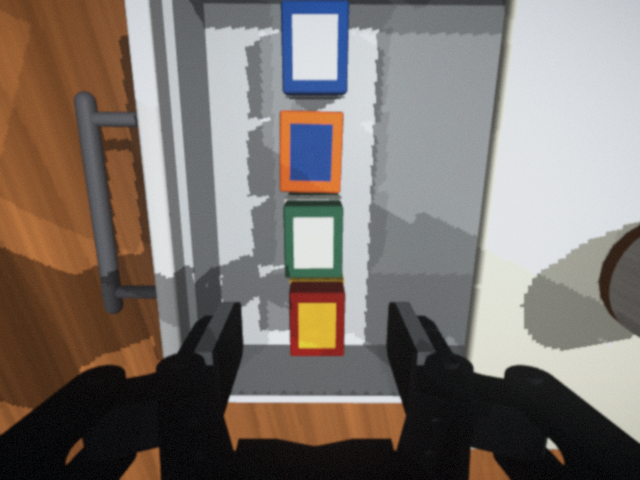

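All four stand upright in a row in the drawer: blue (315,48), orange (312,152), green (313,242), red (317,325). Now shutting it.

Emit:
send_rows(
  rows=[
    {"x": 0.05, "y": -0.58, "z": 0.01, "ax": 0, "ay": 0, "az": 0},
    {"x": 0.05, "y": -0.58, "z": 0.01, "ax": 0, "ay": 0, "az": 0},
    {"x": 0.05, "y": -0.58, "z": 0.01, "ax": 0, "ay": 0, "az": 0},
    {"x": 0.05, "y": -0.58, "z": 0.01, "ax": 0, "ay": 0, "az": 0},
    {"x": 0.05, "y": -0.58, "z": 0.01, "ax": 0, "ay": 0, "az": 0},
    {"x": 0.05, "y": -0.58, "z": 0.01, "ax": 0, "ay": 0, "az": 0},
    {"x": 0.05, "y": -0.58, "z": 0.01, "ax": 0, "ay": 0, "az": 0},
    {"x": 0.05, "y": -0.58, "z": 0.01, "ax": 0, "ay": 0, "az": 0},
  ],
  grip=1,
)

```text
time: 54.8
position: [0.345, -0.2566, 0.1986]
eef_rot: [[0.204, 0.979, 0.002], [0.979, -0.204, -0.002], [-0.001, 0.002, -1.0]]
ft_force: [-0.4, -0.4, 0.6]
opening: -0.001
gripper_force: 0.0
```

Emit:
send_rows(
  rows=[
    {"x": 0, "y": 0, "z": 0.36, "ax": 0, "ay": 0, "az": 0},
    {"x": 0, "y": 0, "z": 0.36, "ax": 0, "ay": 0, "az": 0},
    {"x": 0, "y": 0, "z": 0.36, "ax": 0, "ay": 0, "az": 0},
    {"x": 0, "y": 0, "z": 0.36, "ax": 0, "ay": 0, "az": 0},
    {"x": 0, "y": 0, "z": 0.36, "ax": 0, "ay": 0, "az": 0},
    {"x": 0, "y": 0, "z": 0.36, "ax": 0, "ay": 0, "az": 0},
    {"x": 0, "y": 0, "z": 0.36, "ax": 0, "ay": 0, "az": 0},
    {"x": 0, "y": 0, "z": 0.36, "ax": 0, "ay": 0, "az": 0},
  ],
)

```text
time: 55.8
position: [0.3456, -0.2567, 0.081]
eef_rot: [[0.204, 0.979, 0.0], [0.979, -0.204, -0.0], [-0.0, 0.0, -1.0]]
ft_force: [-0.4, 0.2, 0.0]
opening: 0.002
gripper_force: 0.0
```

Emit:
send_rows(
  rows=[
    {"x": 0, "y": 0.3, "z": 0, "ax": 0, "ay": 0, "az": 0},
    {"x": 0, "y": 0.3, "z": 0, "ax": 0, "ay": 0, "az": 0},
    {"x": 0, "y": 0.3, "z": 0, "ax": 0, "ay": 0, "az": 0},
    {"x": 0, "y": 0.3, "z": 0, "ax": 0, "ay": 0, "az": 0},
    {"x": 0, "y": 0.3, "z": 0, "ax": 0, "ay": 0, "az": 0},
    {"x": 0, "y": 0.3, "z": 0, "ax": 0, "ay": 0, "az": 0},
    {"x": 0, "y": 0.3, "z": 0, "ax": 0, "ay": 0, "az": 0},
    {"x": 0, "y": 0.3, "z": 0, "ax": 0, "ay": 0, "az": 0},
  ],
)

```text
time: 56.8
position: [0.4402, -0.2766, 0.0819]
eef_rot: [[0.204, 0.979, -0.0], [0.979, -0.204, -0.0], [-0.0, -0.0, -1.0]]
ft_force: [-3.0, -0.2, 1.6]
opening: 0.002
gripper_force: 1.3
```

Emit:
send_rows(
  rows=[
    {"x": 0, "y": 0.3, "z": 0, "ax": 0, "ay": 0, "az": 0},
    {"x": 0, "y": 0.3, "z": 0, "ax": 0, "ay": 0, "az": 0},
    {"x": 0, "y": 0.3, "z": 0, "ax": 0, "ay": 0, "az": 0},
    {"x": 0, "y": 0.3, "z": 0, "ax": 0, "ay": 0, "az": 0},
    {"x": 0, "y": 0.3, "z": 0, "ax": 0, "ay": 0, "az": 0},
    {"x": 0, "y": 0.3, "z": 0, "ax": 0, "ay": 0, "az": 0},
    {"x": 0, "y": 0.3, "z": 0, "ax": 0, "ay": 0, "az": 0},
    {"x": 0, "y": 0.3, "z": 0, "ax": 0, "ay": 0, "az": 0},
  ],
)

```text
time: 57.8
position: [0.5342, -0.296, 0.0818]
eef_rot: [[0.204, 0.979, -0.0], [0.979, -0.204, 0.0], [-0.0, -0.0, -1.0]]
ft_force: [-3.6, -1.3, 0.3]
opening: 0.001
gripper_force: 1.3
```

```bash
python3 - <<'E'
from h import *
st()
p=r.observe()["position"][:2]-PU; print("unit",p@[np.cos(YU),np.sin(YU)],p@[-np.sin(YU),np.cos(YU)])
E
```

```text
57.8 [ 0.5342 -0.296   0.0818] [[0.204, 0.979, -0.0], [0.979, -0.204, 0.0], [-0.0, -0.0, -1.0]] 0.000651360742420244 [-3.6 -1.3  0.3] [-0.6   0.31  1.46 -0.    1.37 -0.39]
unit -0.07827472190800402 -0.0005885858365392762
```

Emit:
send_rows(
  rows=[
    {"x": 0, "y": 0.07, "z": 0, "ax": 0, "ay": 0, "az": 0},
    {"x": 0, "y": 0.07, "z": 0, "ax": 0, "ay": 0, "az": 0},
    {"x": 0, "y": 0.07, "z": 0, "ax": 0, "ay": 0, "az": 0},
    {"x": 0, "y": 0.07, "z": 0, "ax": 0, "ay": 0, "az": 0},
    {"x": 0, "y": 0.07, "z": 0, "ax": 0, "ay": 0, "az": 0},
    {"x": 0, "y": 0.07, "z": 0, "ax": 0, "ay": 0, "az": 0},
    {"x": 0, "y": 0.07, "z": 0, "ax": 0, "ay": 0, "az": 0},
    {"x": 0, "y": 0, "z": 0, "ax": 0, "ay": 0, "az": 0},
  ],
)

```text
time: 58.8
position: [0.5528, -0.2998, 0.0818]
eef_rot: [[0.204, 0.979, -0.0], [0.979, -0.204, 0.0], [0.0, -0.0, -1.0]]
ft_force: [-1.6, 1.7, -0.2]
opening: 0.002
gripper_force: 1.0
```

Emit:
send_rows(
  rows=[
    {"x": 0, "y": 0.02, "z": 0, "ax": 0, "ay": 0, "az": 0},
    {"x": 0, "y": 0.02, "z": 0, "ax": 0, "ay": 0, "az": 0},
    {"x": 0, "y": 0.02, "z": 0, "ax": 0, "ay": 0, "az": 0},
    {"x": 0, "y": 0.02, "z": 0, "ax": 0, "ay": 0, "az": 0},
    {"x": 0, "y": 0, "z": 0, "ax": 0, "ay": 0, "az": 0},
    {"x": 0, "y": 0, "z": 0, "ax": 0, "ay": 0, "az": 0},
    {"x": 0, "y": 0, "z": 0, "ax": 0, "ay": 0, "az": 0},
    {"x": 0, "y": 0, "z": 0, "ax": 0, "ay": 0, "az": 0},
  ],
)

```text
time: 59.8
position: [0.5531, -0.2998, 0.0818]
eef_rot: [[0.205, 0.979, -0.007], [0.979, -0.205, 0.002], [0.001, -0.007, -1.0]]
ft_force: [-10.3, 4.0, 5.3]
opening: 0.005
gripper_force: 5.5
```

Emit:
send_rows(
  rows=[
    {"x": 0, "y": -0.6, "z": 0, "ax": 0, "ay": 0, "az": 0},
    {"x": 0, "y": -0.6, "z": 0, "ax": 0, "ay": 0, "az": 0},
    {"x": 0, "y": -0.6, "z": -0.4, "ax": 0, "ay": 0, "az": 0},
    {"x": 0, "y": -0.6, "z": -0.6, "ax": 0, "ay": 0, "az": 0},
    {"x": 0, "y": -0.6, "z": -0.6, "ax": 0, "ay": 0, "az": 0},
    {"x": 0, "y": -0.6, "z": -0.6, "ax": 0, "ay": 0, "az": 0},
    {"x": 0, "y": 0, "z": -0.6, "ax": 0, "ay": 0, "az": 0},
    {"x": 0, "y": 0, "z": -0.6, "ax": 0, "ay": 0, "az": 0},
  ],
)

```text
time: 60.8
position: [0.4151, -0.2719, 0.2194]
eef_rot: [[0.205, 0.979, 0.003], [0.979, -0.205, -0.003], [-0.002, 0.003, -1.0]]
ft_force: [-0.0, 0.2, -0.2]
opening: 0.002
gripper_force: 0.0
```

```bash
python3 - <<'E'
from h import *
st()
t=cap("top","top9")["color"]; s=cap("scene","scene9")["color"]
cv2.imwrite("pics/fin.png",np.hstack([cv2.resize(t[60:320,150:590],(440,260)),s[140:400,60:420]]))
E
```

```text
60.8 [ 0.4151 -0.2719  0.2194] [[0.205, 0.979, 0.003], [0.979, -0.205, -0.003], [-0.002, 0.003, -1.0]] 0.0022981247853110904 [-0.   0.2 -0.2] [-0.69 -0.03  1.56 -0.    1.6  -0.49]
```

View pics/fin.png

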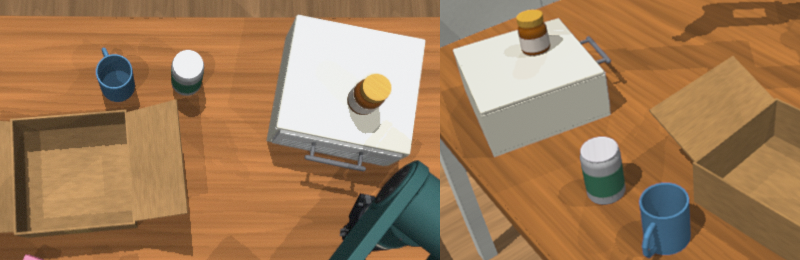

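The drawer is flush shut, the carton is empty with both flaps folded back, and the jar, can and mug are in place. Handing in.

```bash
python3 -c "
from plant import r
print(r.job_done())"
```

```text
the job is handed in; nothing more can be done
None
```

The job is handed in: all four packs are in the shut drawer, both flaps are folded back, and the jar, can and mug look undisturbed; the hand-in returned no verdict.

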